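Load the carousel tray and return it green end out

TASK

On the inspection bench, turn the carousel until the sleeve with the red-ended tray squarely faces the grey loading ledge, then draw the tray right out of its sleeve. Put every aluminium bearing block from the bench into the tray, one layer, and put the tray back fully home in its sleeve turned end for end, so that the green end now shows and the sleeve still squarely faces the ledge. Leave the mug, the green bin and the roll of tape where they are.

Things in the scene. Friction and masses are not known exactly. Their poses are not given: they have to be found in the camera images.
- station: Fixed carousel base. Origin on the bench (z = 0) on the turntable's axis. Its own -x points to the grey loading ledge: a flat block without rims, 175 long (x -390 to -215) by 150 wide, top 36 mm above the bench, level with the sleeve floor. Position and yaw differ from start to start.
- carousel: Blue turntable, radius 210, top 30 mm above the bench, turning without stops about the station's axis; friction of about 1 N at the rim stops it where it is left. Origin on the axis at bench height; axes turn with it. On its -x side a white sleeve, on its +x side a fixed closed grey cassette (x 27 to 177, 130 wide, top 98 above the bench), between them four pegs to push.
- sleeve_mouth (a point): Middle of the sleeve's open mouth at floor level, 150 mm from the axis (carousel x = -150); axes as the carousel's, mouth looks to -x: it faces the ledge when carousel and station axes agree. Sleeve inside 134 wide, 65 high, floor 36 above the bench, back stop at x = -30; clear roof, top 105 above the bench; 45 mm high side wings flare from the mouth to x = -175, 162 wide there.
- peg_circle (a point): Point on the turntable's axis 60 mm above the bench, axes as the carousel's. Round it, 185 mm from the axis and at 55, 125, -125 and -55 degrees in the carousel's frame, four black upright pegs to push the rim by: 16 diameter, from 30 to 75 mm above the bench.
- tray_mid (a point): Loose open tray, 164 long (its x) by 126 wide (y), about 0.3 kg, on two smooth runners; this point is its centre, 28 mm above its underside. Red end at -x, green end at +x. Floor top 8 above its underside, side rims 4 thick up to 20; inside 144 by 118. Starts fully home in the sleeve against the back stop, centre 112 mm from the axis, red end outwards, standing 44 mm out of the mouth.
- tray_red (a point): Middle of the tray's red end panel, 77 mm from the tray's centre along its -x, 28 mm above its underside. Both end panels are 10 thick, full width (126) and reach 55 above the underside: to be pinched across the thickness from above, or pushed.
- tray_handle (a point): Black upright square handle at the tray's centre, 22 by 22 mm, reaching 57 mm above the underside; this point is on it 45 mm above the underside.
- block1_mid (a point): Aluminium bearing block, 60 long (x) by 30 wide (y) by 36 high (z), about 0.13 kg; this point is its centre. Starts lying on the blue mat on the bench. Two to four of the blocks are present.
- block2_mid (a point): Aluminium bearing block, 60 long (x) by 30 wide (y) by 36 high (z), about 0.13 kg; this point is its centre. Starts lying on the blue mat on the bench. Two to four of the blocks are present.
- block3_mid (a point): Aluminium bearing block, 60 long (x) by 30 wide (y) by 36 high (z), about 0.13 kg; this point is its centre. Starts lying on the blue mat on the bench. Two to four of the blocks are present.
- block4_mid (a point): Aluminium bearing block, 60 long (x) by 30 wide (y) by 36 high (z), about 0.13 kg; this point is its centre. Starts lying on the blue mat on the bench. Two to four of the blocks are present.
- mug: Bystander: blue mug, radius 38, 85 high; origin under its centre.
- bin: Bystander: green open bin 110 x 170 x 60 high; origin under its centre.
- tape: Bystander: yellow roll of tape, radius 32, 25 high; origin under its centre.
- tray_green (a point): Green twin of the red panel. Middle of the tray's green end panel, 77 mm from the tray's centre along its +x, 28 mm above its underside.

How it is judged:
By the outcome, as a careful person would: the job done as asked, in the order asked, and still so for the second after the job is handed in, with the robot touching nothing.
Of block1, block2, block3, block4 only 2 to 4 are there at a start; the rules pass over those that are not, and their reading is None.
At some moment in a run one of block1, block2, block3, block4 may be knocked a few centimetres aside while the robot is not near it.
Once in a run the grip may slacken for a moment while it holds something.
It also fails if it takes over 210 s, if anything falls off the work surface, if the arm or the gripper's body presses on something with over 40 N, if the wrist force passes 120 N, or if a joint passes its speed limit or range.

ROBOT

A 7-joint arm with a two-finger parallel gripper is mounted at the origin on the work surface. World frame = base frame: x ahead of the robot, y to its left, z up, the work surface at z = 0. Lengths are in m, angles in rad, forces in N, time in s.
With the tool pointing down it reaches from about 0.425 to 0.925 m from the base axis. Payload 6.8 kg.
Tool frame: the origin (TCP) lies at the very end of the fingers, on their centre line; the grasp point (between the pads) lies 19 mm behind it; z points along the fingers, x is the direction in which the jaws open and shut, and the axes are right-handed (so a half turn about z gives the same grasp; the last joint's range is limited). The gripper opens to 85 mm and grips with 20 to 120 N. Pads are 22 mm wide; open, the fingers measure 114 mm over their backs; the gripper's body (76 mm by 85 mm) begins 54 mm behind the grasp point. The pads swing forward as they close: fully open they stand 13 mm farther back than shut.
Start: joints at [-1.403, 0.477, 0.022, 1.555, -0.011, 1.109, -0.083], TCP at [0.184, 0.65, 0.231] pointing down, gripper open.
Joint ranges: [-2.96, 2.96], [-0.34, 2.1], [-1.41, 1.46], [0.24, 2.44], [-1.37, 4.51], [0.17, 1.92], [-2.96, 2.96]. Speed limits (rad/s): [2.39, 2.39, 3.14, 3.14, 3.14, 3.14, 3.14].

INTERFACE

Orientations are given as a unit quaternion [w, x, y, z].
In Python, from station import get_obs, read_camera, calibration, hand_in, recognise, outline_of, place_of gives the robot as it stands.
- The arm moves only by the tool move_arm, never from a script. Its argument "steps" is a list of rows, each an object with "fingers": the finger opening in mm, from 0 to 85.4; "translation": the shift along the world's x, y, z in mm, a list of three; "turn": the turn about the world's z in rad. In form: [{"fingers": fingers, "translation": [dx, dy, dz], "turn": turn}, ...]. A call has 1 to 10 rows; each row shifts and turns the commanded pose from where the row before left it; what a row does not reach is not made up. A row lasts 1/8 s, in which the tool goes at most 62.5 mm and 10.7 degrees, less where a joint would pass 70% of its speed; a pose out of reach is approached as far as the arm can. A call with a gripper value outside its range is refused whole. The fingers move at their own pace and stop on an object; "newtons" is the grip in N (left out, the last holds). Time passes only in rows, so rows that do not move let the fingers close. It gives the time, the measured TCP pose, the force and the opening at its end, in the units of the state.
- get_obs(): the state, without advancing time (a new reading comes with each control period).
- read_camera(name): name is "scene" or "side" or "wrist"; returns the picture (384x512x3 uint8, blue, green, red); there is no depth.
- calibration(name): a dict with "camera_matrix" (3x3 intrinsics, pixels), "k1" (the pictures are not rectified: a ray, as slopes to the right and down, at radius r is drawn at 1 + k1 r^2 times it, then the intrinsics apply), "rvec" (rotation vector, rad) and "tvec" (3), from world to camera coordinates, as OpenCV has them. Camera axes: x right, y down, z forward; pixel columns grow to the right and rows downward; lengths in m; the calibration is good to about 2 mm. A picture is of the moment at which its call begins: read the wrist's pose just before it. calibration takes no time and is no camera call; for the wrist camera it gives the pose at the moment of the call.
- hand_in(): hands the job in, once; it reports no verdict.
Trained networks look in the newest picture that a camera, given by its name, has taken for a name from the list of things; names that differ only in an ending like _2 or _b are one class to them, and where a whole thing is asked for, a point or a joint stands for the part that bears it (a point fixed in the world has none). Each returns a list of dicts, best first, with "conf" (0 to 1); they miss things now and then, are a little off and sometimes report something else, mostly with a low value. They report only what shows in the picture. A call takes as long as a camera call.
- recognise(camera, name): "xy" ([column, row] in pixels, amid what is visible of it).
- outline_of(camera, name): "mask" (384x512 bool, what is visible of it) and "xy" ([column, row] in pixels, amid what is visible of it).
- place_of(camera, name): "xy" ([column, row] in pixels: a listed point, or the origin of a listed thing).
The state is a dict: "t": time; "q": joint angles; "joint_vel": joint speeds; "joint_torque": joint torques, N m; "eef_pos": TCP position; "tool_rot": TCP orientation; "contact_force": force on the tool from outside, world axes, zero at the start; "torque": the same for the moment, N m; "gripper_width": opening from 0.0 (shut) to 1.0 (fully open).
Only numpy, scipy, OpenCV 4.12 (cv2) and the standard library are available. Lean on these libraries where they do the work, as an engineer would, in place of code of your own. Each camera call takes 0.05 s, during which the arm holds its last target.

## Working session

There is one attempt and no reset: what is moved stays moved. The work goes in short steps, Python scripts to look and compute and a tool call to move; the robot and the scene stay as the last step left them, time stands still between calls to the robot, and variables do not carry over. Pictures are saved under pics/ and viewed, and the job is handed in when it is done.

Besides the shell and the picture viewer there is one more tool, called after "Request:" by a JSON object that holds its "method" and its "body". move_arm: Moves the arm, as the interface text tells. Its arguments: {"type":"object","properties":{"steps":{"type":"array"},"newtons":{"type":"number"}},"required":["steps"]}

```bash
ls -la; mkdir -p pics
python3 - <<'E'
from station import *
import cv2
o=get_obs()
for k,v in o.items(): print(k,v)
for c in ["scene","side","wrist"]:
    im=read_camera(c); cv2.imwrite(f"pics/a_{c}.png",im)
    cal=calibration(c); print(c,cal)
E
```

```text
total 12
drwxr-xr-x  3 agent agent 4096 Dec  6 22:35 .
drwxr-xr-x 23 root  root  4096 Dec  6 22:35 ..
drwxr-xr-x  2 agent agent 4096 Dec  6 22:35 pics
t 0.0
q [-1.40312757  0.47782464  0.02232627  1.55641212 -0.01149201  1.10928439
 -0.08313847]
joint_vel [-0.00032999 -0.00053338  0.00149432 -0.00037133  0.000317    0.00011306
 -0.00034338]
joint_torque [-6.23711712e-04 -5.96461451e+01  1.60791703e+00 -2.81207693e+01
  1.25252220e-02  9.39740217e-03 -1.02915888e-05]
eef_pos [0.18364519 0.64894719 0.2303256 ]
tool_rot [ 5.95384433e-04  7.97585920e-01  6.03204684e-01 -6.75220722e-04]
contact_force [-0.17471033  0.48045185  0.4904759 ]
torque [-0.00280624 -0.01642461  0.0094006 ]
gripper_width 1.0020731252143436
scene {'camera_matrix': array([[424.40037268,   0.        , 252.81705888],
       [  0.        , 424.40037268, 187.6777227 ],
       [  0.        ,   0.        ,   1.        ]]), 'k1': -0.048519057816063145, 'rvec': array([ 1.38319931,  2.02931392, -0.94653097]), 'tvec': array([ 0.15370355, -0.29251392,  1.68036265])}
side {'camera_matrix': array([[391.16890902,   0.        , 255.48298717],
       [  0.        , 391.16890902, 198.26306929],
       [  0.        ,   0.        ,   1.        ]]), 'k1': -0.12871549549988034, 'rvec': array([ 2.07575026, -0.82136225,  0.41489563]), 'tvec': array([-0.38441641,  0.33112358,  1.09237027])}
wrist {'camera_matrix': array([[283.24134647,   0.        , 254.99489517],
       [  0.        , 283.24134647, 193.441049  ],
       [  0.        ,   0.        ,   1.        ]]), 'k1': -0.049937442666910505, 'rvec': array([-2.30232641, -1.7424374 , -0.26575011]), 'tvec': array([-0.67377674, -0.03966633,  0.37872112])}
```

View pics/a_scene.png

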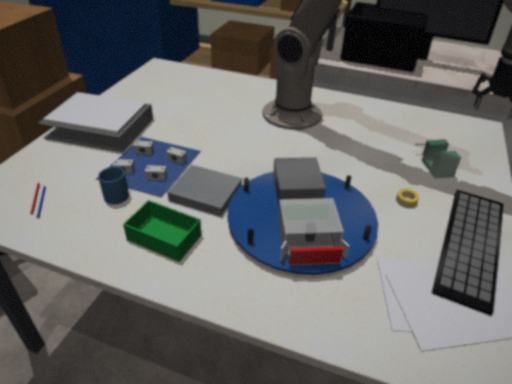

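View pics/a_side.png

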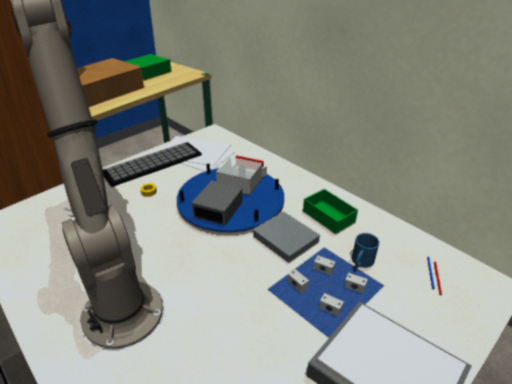

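View pics/a_wrist.png

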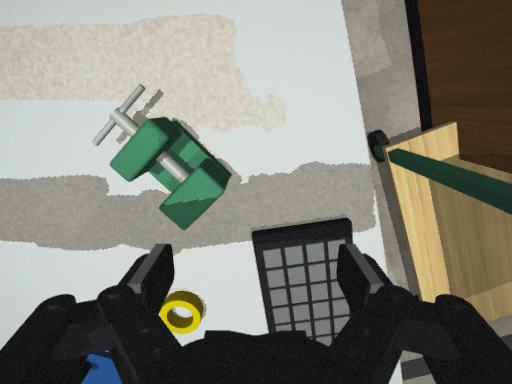

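The scene shows the sleeve (about (310,230)) facing forward, away from the robot. The ledge is at (205,188) on the robot's right. Four blocks are on the mat around (150,160). Next I'll measure.

```bash
cat > h.py <<'E'
from station import *
import numpy as np, cv2
def cam(c):
    k=calibration(c); return k
def ray(k,uv):
    K=k['camera_matrix']; p=np.array([(uv[0]-K[0,2])/K[0,0],(uv[1]-K[1,2])/K[1,1]])
    q=p.copy()
    for _ in range(20): q=p/(1+k['k1']*(q@q))
    R,_=cv2.Rodrigues(np.array(k['rvec'])); t=np.array(k['tvec'])
    d=R.T@np.array([q[0],q[1],1.]); o=-R.T@t
    return o,d
def onz(k,uv,z):
    o,d=ray(k,uv); s=(z-o[2])/d[2]; return (o+s*d)
def proj(k,P):
    R,_=cv2.Rodrigues(np.array(k['rvec'])); c=R@np.array(P)+np.array(k['tvec'])
    q=c[:2]/c[2]; q=q*(1+k['k1']*(q@q)); K=k['camera_matrix']
    return np.array([K[0,0]*q[0]+K[0,2],K[1,1]*q[1]+K[1,2]])
def tri(k1,u1,k2,u2):
    o1,d1=ray(k1,u1);o2,d2=ray(k2,u2)
    A=np.stack([d1,-d2],1); s=np.linalg.lstsq(A,o2-o1,rcond=None)[0]
    a=o1+s[0]*d1;b=o2+s[1]*d2
    return (a+b)/2,np.linalg.norm(a-b)
H=dict(station=0,carousel=0,sleeve_mouth=.036,peg_circle=.06,tray_mid=.064,tray_red=.064,tray_green=.064,tray_handle=.081,block1_mid=.018,mug=0,bin=0,tape=0)
def locate(names,cams=("scene","side"),n=5,minc=.2):
    for c in cams:
        k=calibration(c); read_camera(c)
        for nm in names:
            for d in place_of(c,nm)[:n]:
                if d['conf']>minc:
                    P=onz(k,d['xy'],H[nm]); print(c,nm,round(d['conf'],2),np.round(d['xy'],1),np.round(P*1000,1))
E
python3 - <<'E'
from h import *
locate(["station","carousel","sleeve_mouth","peg_circle","tray_red","tray_handle","tray_mid","block1_mid","mug","bin","tape"])
print(get_obs()['t'])
E
```

```text
scene carousel 0.81 [301.3 222.4] [585.2 205.   -0. ]
scene sleeve_mouth 0.72 [314.6 254.7] [722.8 274.9  36. ]
scene peg_circle 0.95 [303.3 205.6] [581.5 203.8  60. ]
scene tray_red 0.86 [313.  255.5] [752.5 275.3  64. ]
scene tray_red 0.48 [405.7 203.1] [467.2 468.1  64. ]
scene tray_red 0.36 [307.8 232.3] [681. 243.  64.]
scene tray_handle 0.67 [311.6 229. ] [683.2 251.6  81. ]
scene tray_mid 0.56 [310.  233.9] [684.4 249.7  64. ]
scene block1_mid 0.63 [158.  170.9] [ 548.6 -277.7   18. ]
scene mug 0.7 [114.4 196.6] [ 690.1 -346.6    0. ]
scene mug 0.49 [314.  255.4] [692.7 269.8   0. ]
scene bin 0.73 [163.2 238.3] [ 785.8 -123.6    0. ]
scene tape 0.91 [401.9 201.1] [379.7 464.6   0. ]
side station 0.61 [365.9 258.7] [ 697.8 -349.3    0. ]
side carousel 0.62 [229.7 199.4] [584.9 210.8   0. ]
side peg_circle 0.79 [229.1 183.9] [597.9 226.1  60. ]
side tray_red 0.6 [327.9 214.4] [ 722.7 -160.4   64. ]
side tray_red 0.57 [246.6 162.7] [750.3 293.3  64. ]
side tray_handle 0.57 [331.1 300.7] [ 417.6 -412.5   81. ]
side tray_handle 0.56 [242.5 169.2] [685.5 245.7  81. ]
side tray_mid 0.47 [239.8 174.9] [666.9 241.5  64. ]
side block1_mid 0.7 [325.7 266.1] [ 560.4 -287.3   18. ]
side mug 0.76 [362.3 259. ] [ 688.  -341.7    0. ]
side bin 0.82 [326.9 215.6] [ 783.1 -116.6    0. ]
side tape 0.64 [148.7 190.3] [382.5 488.1  -0. ]
1.35
```

Run:
```python
from h import *
for c in ("scene","side"):
    k=calibration(c); im=cv2.imread(f"pics/a_{c}.png"); hsv=cv2.cvtColor(im,cv2.COLOR_BGR2HSV)
    b,g,r=[im[...,i].astype(int) for i in range(3)]
    m=((b>g+40)&(b>r+60)).astype(np.uint8)
    n,l,s,ce=cv2.connectedComponentsWithStats(m)
    for i in np.argsort(-s[1:,4])[:4]+1: print(c,s[i],ce[i])
x=cv2.imread("pics/a_scene.png")
cv2.imwrite("pics/z1.png",cv2.resize(x[120:280,90:390],None,fx=2.6,fy=2.6,interpolation=cv2.INTER_CUBIC))
x=cv2.imread("pics/a_side.png")
cv2.imwrite("pics/z2.png",cv2.resize(x[140:340,160:400],None,fx=3,fy=3,interpolation=cv2.INTER_CUBIC))
```

```text
scene [ 228  175   62   94 3236] [257.49721879 219.99690977]
scene [ 324  175   53   92 2105] [351.5672209  218.06460808]
scene [ 123  142   61   53 1011] [151.14935707 169.08506429]
scene [188 150   9  12  57] [190.98245614 154.15789474]
side [  64    0   91   67 4554] [109.34101888  28.31927975]
side [ 269  249  114   88 3537] [324.06926774 292.34096692]
side [ 177  169  107   62 2706] [234.3052476  202.96711013]
side [ 96 101  62  36 934] [127.38543897 118.0620985 ]
```

View pics/z1.png

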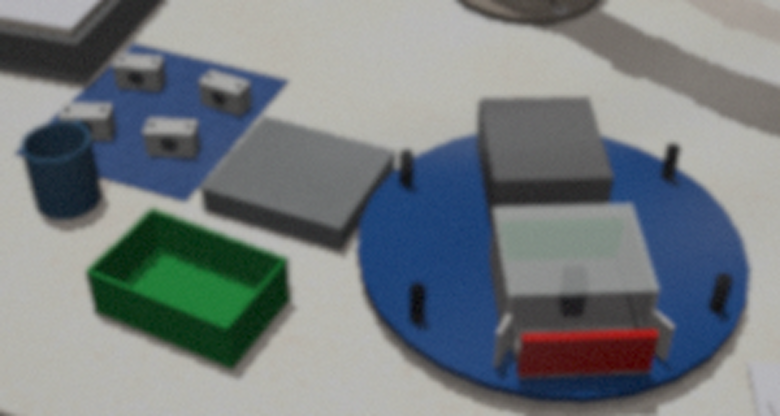

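View pics/z2.png

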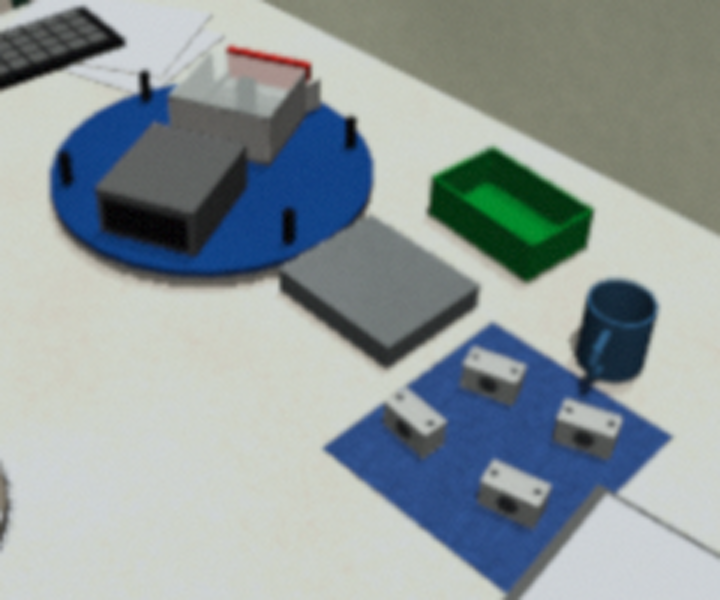

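```bash
cat > fit0.py <<'E'
from h import *
from scipy.optimize import least_squares
ks={c:calibration(c) for c in("scene","side")}
def f1(p): return (p[0]/2.6+90,p[1]/2.6+120)
def f2(p): return (p[0]/3+160,p[1]/3+140)
obs=[]
led1=[(262,118),(392,152),(343,237),(205,192)]; led2=[(281,278),(370,217),(478,290),(387,350)]
for c,f,L in(("scene",f1,led1),("side",f2,led2)):
    print(c,[np.round(onz(ks[c],f(p),.036)*1000) for p in L])
p1=[(406,152),(672,147),(724,277),(418,286)];p2=[(289,210),(66,153),(145,72),(351,119)]
for c,f,L in(("scene",f1,p1),("side",f2,p2)):
    P=np.array([onz(ks[c],f(p),.075)[:2]*1000 for p in L]); print(c,np.round(P))
    def r(x):
        a=x[2]+np.radians([-125+250,125+70+0,0,0])
        return 0
    # pegs order: find center by circle fit r=185
    s=least_squares(lambda x:np.hypot(*(P-x).T)-185,P.mean(0)); print(s.x,s.fun)
    print(np.degrees(np.arctan2(*(P-s.x).T[::-1])))
E
python3 fit0.py
```

```text
scene [array([ 504., -183.,   36.]), array([506., -12.,  36.]), array([663.,  -5.,  36.]), array([ 653., -177.,   36.])]
side [array([491., -30.,  36.]), array([645., -22.,  36.]), array([ 637., -196.,   36.]), array([ 493., -190.,   36.])]
scene [[547.  21.]
 [423. 296.]
 [613. 385.]
 [738. 109.]]
[580.58797145 202.76806691] [-0.21683234 -1.69696475 -0.22052225 -1.69962107]
[-100.59512813  149.40509771   79.7901621   -30.69455431]
side [[549.  19.]
 [425. 294.]
 [616. 381.]
 [738. 104.]]
[582.47739189 199.79840613] [-0.9153789  -1.93519771 -0.94669399 -1.94704011]
[-100.61916631  149.18495261   79.4334251   -31.67121955]
```

Request:
{"method": "move_arm", "body": {"steps": [{"fingers": 40,"translation": [43,-26.6,0],"turn": -0.148},{"fingers": 40,"translation": [43,-26.6,0],"turn": -0.148},{"fingers": 40,"translation": [43,-26.6,0],"turn": -0.148},{"fingers": 40,"translation": [43,-26.6,0],"turn": -0.148},{"fingers": 40,"translation": [43,-26.6,0],"turn": -0.148},{"fingers": 40,"translation": [43,-26.6,0],"turn": -0.148},{"fingers": 40,"translation": [43,-26.6,0],"turn": -0.148},{"fingers": 40,"translation": [43,-26.6,0],"turn": -0.148},{"fingers": 40,"translation": [43,-26.6,0],"turn": -0.148},{"fingers": 40,"translation": [43,-26.6,0],"turn": -0.148}]}}

```text
t: 2.6
eef_pos: [0.615, 0.3828, 0.2314]
tool_rot: [-0.0, 0.996, -0.095, 0.0]
contact_force: [0.9, -0.1, 0.0]
gripper_width: 0.467
```

Run:
```python
from h import *
o=get_obs(); print(o['t'],o['eef_pos'],o['tool_rot'],o['q'],o['gripper_width'])
k=calibration('wrist'); cv2.imwrite("pics/b_wrist.png",read_camera('wrist'))
R,_=cv2.Rodrigues(k['rvec']); print('cam',-R.T@k['tvec'], R[2])
```

```text
2.6 [0.61500771 0.38281734 0.23143695] [-1.91427944e-04  9.95520817e-01 -9.45423835e-02  5.61466050e-05] [-0.92499399  0.59188867  0.4447835   1.44236863 -0.2644433   1.1663845
 -0.63162374] 0.466985702319356
cam [0.62941012 0.45660579 0.37377803] [-0.05453706 -0.29161847 -0.95497873]
```

View pics/b_wrist.png

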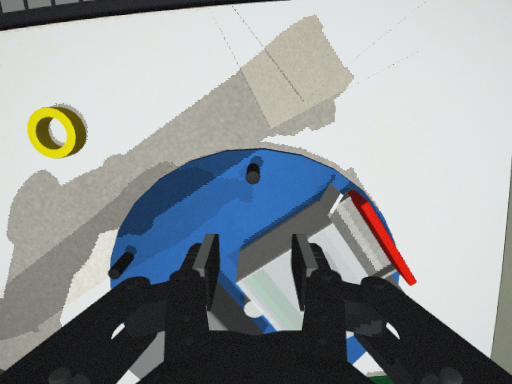

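Run:
```python
from h import *
k=calibration('wrist')
im=cv2.imread("pics/b_wrist.png")
print(onz(k,(254,179),.075)*1000, proj(k,[.6145,.383,.075]),proj(k,[.6145,.383,.03]))
print(proj(k,[.615,.3828,.05]))
```

```text
[621.44016747 373.71626887  75.        ] [245.96345813 172.11043224] [246.82402806 163.78409385]
[246.92523102 167.29542797]
```

Run:
```python
from h import *
im=cv2.imread("pics/b_wrist.png")
cv2.imwrite("pics/b2.png",cv2.resize(im[140:300,90:290],None,fx=4,fy=4,interpolation=cv2.INTER_NEAREST)[:600])
```

```text
(no output)
```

View pics/b2.png

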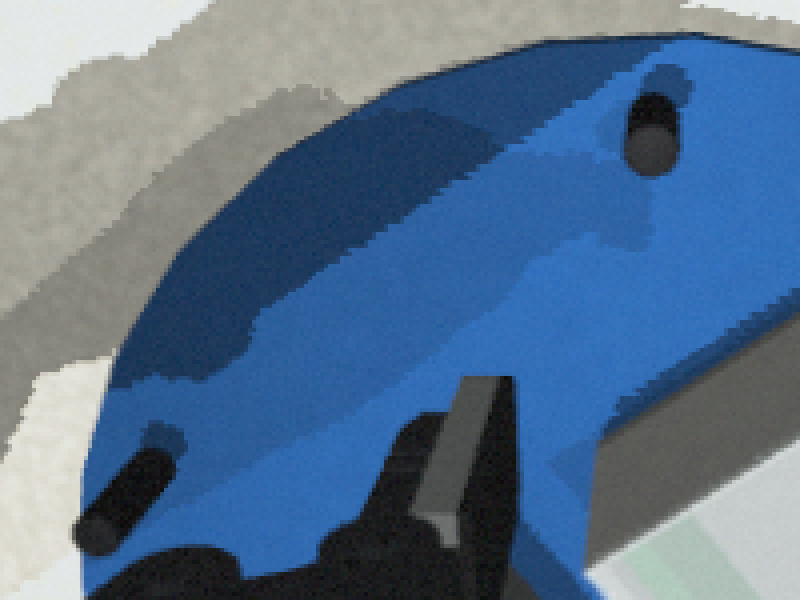

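Run:
```python
from h import *
k=calibration('wrist')
A=onz(k,(252.8,177.3),.075);B=onz(k,(114.2,273.3),.075); print(A*1000,B*1000,np.linalg.norm(A-B)*1000, 2*185*np.sin(np.radians(35)))
m=(A+B)/2; d=(B-A)/np.linalg.norm(B-A); n=np.array([-d[1],d[0],0]); 
print((m+n*.185*np.cos(np.radians(35)))*1000)
c=m+n*.185*np.cos(np.radians(35)); print(np.degrees(np.arctan2(*(A-c)[:2][::-1])),np.degrees(np.arctan2(*(B-c)[:2][::-1])))
```

```text
[620.55041643 375.84682865  75.        ] [428.77841691 291.77085103  75.        ] 209.392621204218 212.22328144988703
[585.51248563 195.01823422  75.        ]
79.0340732472052 148.31278748721485
```

Request:
{"method": "move_arm", "body": {"steps": [{"fingers": 40,"translation": [5,-7,-50],"turn": 0},{"fingers": 40,"translation": [0,0,-50],"turn": 0},{"fingers": 40,"translation": [0,0,-45],"turn": 0},{"fingers": 24,"translation": [0,0,-45],"turn": 0},{"fingers": 22,"translation": [0,0,0],"turn": 0},{"fingers": 22,"translation": [0,0,0],"turn": 0}], "newtons": 20}}

```text
t: 3.4
eef_pos: [0.62, 0.377, 0.0432]
tool_rot: [-0.001, 0.996, -0.092, 0.001]
contact_force: [0.1, -0.2, 0.2]
gripper_width: 0.256
```

Run:
```python
from h import *
cv2.imwrite("pics/c.png",read_camera('wrist'))
k=calibration('wrist');o=get_obs();print(o['eef_pos'],o['gripper_width']*85.4,o['contact_force'])
im=cv2.imread("pics/c.png")
c=np.array([.5855,.195]);
```

```text
[0.6204464  0.37724034 0.04392574] 21.880217344914772 [-0.1941803  -0.74936296  0.24380171]
```

View pics/c.png

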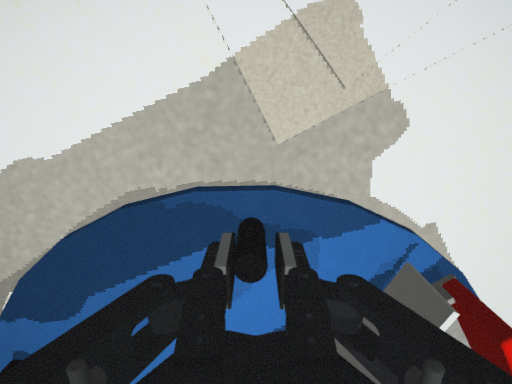

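Run:
```python
import numpy as np
c=np.array([585,196.]);a=79-5.7*np.arange(0,21)
P=c+185*np.stack([np.cos(np.radians(a)),np.sin(np.radians(a))],1)
P[0]=[620.4,377.2]
d=np.diff(P,axis=0)
for i in range(20): print('{"fingers": 22, "translation": [%.1f, %.1f, 0], "turn": -0.0995},'%tuple(d[i]))
```

```text
{"fingers": 22, "translation": [17.8, -4.0, 0], "turn": -0.0995},
{"fingers": 22, "translation": [17.3, -6.2, 0], "turn": -0.0995},
{"fingers": 22, "translation": [16.6, -7.8, 0], "turn": -0.0995},
{"fingers": 22, "translation": [15.8, -9.5, 0], "turn": -0.0995},
{"fingers": 22, "translation": [14.8, -11.0, 0], "turn": -0.0995},
{"fingers": 22, "translation": [13.6, -12.4, 0], "turn": -0.0995},
{"fingers": 22, "translation": [12.3, -13.7, 0], "turn": -0.0995},
{"fingers": 22, "translation": [10.9, -14.8, 0], "turn": -0.0995},
{"fingers": 22, "translation": [9.4, -15.8, 0], "turn": -0.0995},
{"fingers": 22, "translation": [7.7, -16.7, 0], "turn": -0.0995},
{"fingers": 22, "translation": [6.0, -17.4, 0], "turn": -0.0995},
{"fingers": 22, "translation": [4.3, -17.9, 0], "turn": -0.0995},
{"fingers": 22, "translation": [2.5, -18.2, 0], "turn": -0.0995},
{"fingers": 22, "translation": [0.7, -18.4, 0], "turn": -0.0995},
{"fingers": 22, "translation": [-1.2, -18.4, 0], "turn": -0.0995},
{"fingers": 22, "translation": [-3.0, -18.2, 0], "turn": -0.0995},
{"fingers": 22, "translation": [-4.8, -17.8, 0], "turn": -0.0995},
{"fingers": 22, "translation": [-6.5, -17.2, 0], "turn": -0.0995},
{"fingers": 22, "translation": [-8.2, -16.5, 0], "turn": -0.0995},
{"fingers": 22, "translation": [-9.8, -15.6, 0], "turn": -0.0995},
```

Request:
{"method": "move_arm", "body": {"steps": [{"fingers": 22,"translation": [17.8,-4.0,0],"turn": -0.0995},{"fingers": 22,"translation": [17.3,-6.2,0],"turn": -0.0995},{"fingers": 22,"translation": [16.6,-7.8,0],"turn": -0.0995},{"fingers": 22,"translation": [15.8,-9.5,0],"turn": -0.0995},{"fingers": 22,"translation": [14.8,-11.0,0],"turn": -0.0995},{"fingers": 22,"translation": [13.6,-12.4,0],"turn": -0.0995},{"fingers": 22,"translation": [12.3,-13.7,0],"turn": -0.0995},{"fingers": 22,"translation": [10.9,-14.8,0],"turn": -0.0995},{"fingers": 22,"translation": [9.4,-15.8,0],"turn": -0.0995},{"fingers": 22,"translation": [7.7,-16.7,0],"turn": -0.0995}]}}

```text
t: 4.7
eef_pos: [0.7562, 0.2656, 0.0443]
tool_rot: [-0.002, 0.83, -0.557, 0.0]
contact_force: [-0.7, 0.5, -0.1]
gripper_width: 0.259
```

Request:
{"method": "move_arm", "body": {"steps": [{"fingers": 22,"translation": [6.0,-17.4,0],"turn": -0.0995},{"fingers": 22,"translation": [4.3,-17.9,0],"turn": -0.0995},{"fingers": 22,"translation": [2.5,-18.2,0],"turn": -0.0995},{"fingers": 22,"translation": [0.7,-18.4,0],"turn": -0.0995},{"fingers": 22,"translation": [-1.2,-18.4,0],"turn": -0.0995},{"fingers": 22,"translation": [-3.0,-18.2,0],"turn": -0.0995},{"fingers": 22,"translation": [-4.8,-17.8,0],"turn": -0.0995},{"fingers": 22,"translation": [-6.5,-17.2,0],"turn": -0.0995},{"fingers": 22,"translation": [-8.2,-16.5,0],"turn": -0.0995},{"fingers": 22,"translation": [-9.8,-15.6,0],"turn": -0.0995}]}}

```text
t: 5.95
eef_pos: [0.7364, 0.0901, 0.0442]
tool_rot: [0.002, -0.464, 0.886, 0.0]
contact_force: [-0.7, 0.6, 0.1]
gripper_width: 0.258
```

Run:
```python
from h import *
o=get_obs();print(o['t'],o['eef_pos'],o['tool_rot'],o['contact_force'])
for c in ["wrist","scene"]: cv2.imwrite(f"pics/d_{c}.png",read_camera(c))
```

```text
5.95 [0.73643641 0.09007329 0.04419095] [ 2.34930917e-03 -4.63890252e-01  8.85889516e-01  2.82254927e-04] [-0.65499019  0.55616902  0.06008728]
```

View pics/d_wrist.png

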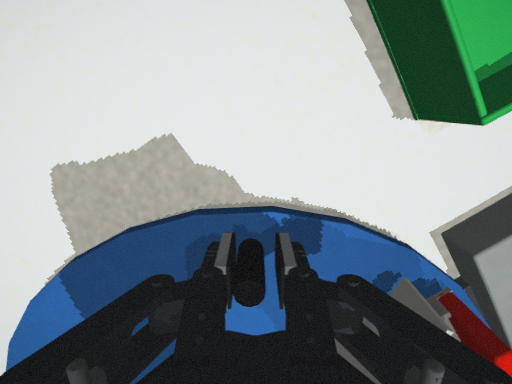

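View pics/d_scene.png

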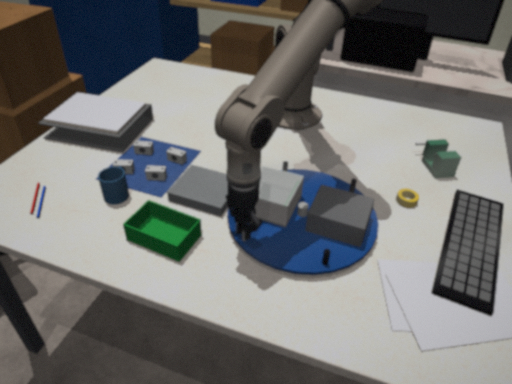

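Request:
{"method": "move_arm", "body": {"steps": [{"fingers": 22,"translation": [0,0,30],"turn": 0},{"fingers": 22,"translation": [0,0,55],"turn": 0},{"fingers": 40,"translation": [0,0,60],"turn": 0},{"fingers": 85,"translation": [-40,-16,55],"turn": 0.1},{"fingers": 85,"translation": [-51,-20,50],"turn": 0.126},{"fingers": 85,"translation": [-51,-20,0],"turn": 0.126},{"fingers": 85,"translation": [-51,-20,0],"turn": 0.126},{"fingers": 85,"translation": [-51,-20,0],"turn": 0.126},{"fingers": 85,"translation": [-12,-4,0],"turn": 0},{"fingers": 85,"translation": [0,0,0],"turn": 0}]}}

```text
t: 7.3
eef_pos: [0.492, -0.0056, 0.279]
tool_rot: [-0.002, 0.707, -0.707, -0.0]
contact_force: [1.2, 0.3, -0.3]
gripper_width: 0.997
```

Run:
```python
from h import *
o=get_obs();print(o['t'],o['eef_pos'],o['tool_rot'],o['contact_force'],o['q'])
cv2.imwrite(f"pics/e.png",cv2.resize(read_camera('wrist'),None,fx=1.5,fy=1.5))
k=calibration('wrist');np.save('k_e.npy',k,allow_pickle=True)
```

```text
7.3 [ 0.49204009 -0.00556591  0.27902534] [-2.09012926e-03  7.07291540e-01 -7.06918883e-01 -4.00287446e-05] [ 1.20393144  0.34269027 -0.29030982] [-1.04390035  0.18096395  1.07264442  1.97206011 -0.18310577  1.08644315
 -1.46291092]
```

View pics/e.png

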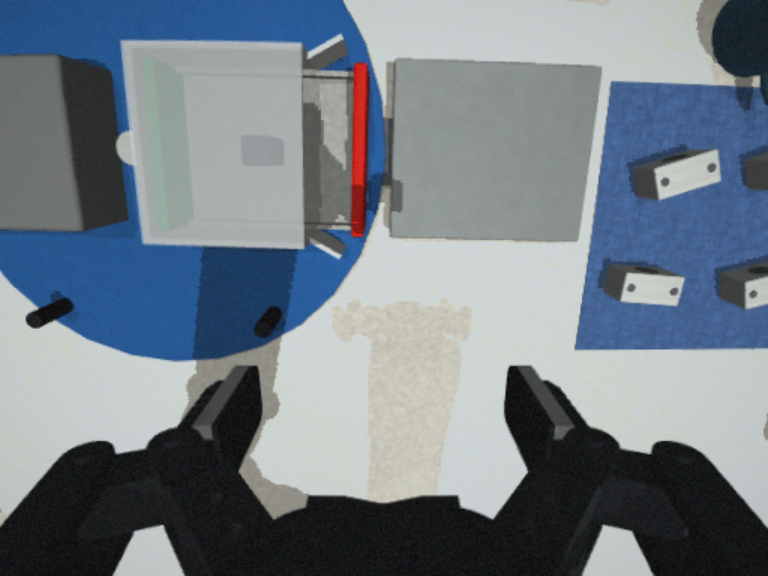

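Run:
```python
from h import *
k=np.load('k_e.npy',allow_pickle=True).item()
g=lambda p,z: (onz(k,(p[0]/1.5,p[1]/1.5),z)*1000)[:2]
L=[g(p,.036) for p in [(397,58),(601,67),(577,241),(391,238)]]
print('ledge',np.round(L,1),np.mean(L,0))
ang=lambda a,b:np.degrees(np.arctan2(b[1]-a[1],b[0]-a[0]))
print('long',ang(L[1],L[0]),ang(L[2],L[3]),'short',ang(L[2],L[1])+90,ang(L[3],L[0])+90)
R=[g(p,.091) for p in [(355,63),(366,63),(364,237),(352,237)]]
print('red',np.round(R,1), ang(R[3],R[0])+90,ang(R[2],R[1])+90)
S=[g(p,.105) for p in [(121,41),(303,41),(304,247),(143,246)]]
print('sleeve',np.round(S,1),ang(S[1],S[0]),ang(S[2],S[3]),ang(S[3],S[0])+90,ang(S[2],S[1])+90)
P=[g(p,.075) for p in [(36,318),(265,328)]]
A,B=map(np.array,P);print('pegs',A,B,np.linalg.norm(A-B),'ang',ang(B,A))
m=(A+B)/2;d=(A-B)/np.linalg.norm(A-B);n=np.array([d[1],-d[0]]);print(m+n*185*np.cos(np.radians(35)), m-n*151.5)
```

```text
ledge [[ 650.2  -17.1]
 [ 646.  -188.1]
 [ 498.2 -185.5]
 [ 500.1  -13.2]] [ 573.64497539 -100.98759249]
long 88.6042654558177 89.36852746423078 short 89.01115450594072 88.51879801927468
red [[635.3  14.2]
 [635.3   6.4]
 [510.6   9. ]
 [510.6  18.4]] 88.06068263615394 88.8072248300261
sleeve [[649.1 173.5]
 [646.3  48.1]
 [505.4  53.9]
 [506.4 178.5]] 88.71785204518523 89.5428332954622 87.97852396184834 87.64171332642667
pegs [434.99206138 308.07408725] [426.99198253  97.90489461] 210.32139880455838 ang 87.82009172663378
[582.42548086 197.22518459] [279.60166004 208.75215679]
```

Request:
{"method": "move_arm", "body": {"steps": [{"fingers": 30,"translation": [41,8.5,-20],"turn": -0.018},{"fingers": 30,"translation": [41,8.5,-40],"turn": 0},{"fingers": 30,"translation": [0,0,-50],"turn": 0},{"fingers": 30,"translation": [0,0,-40],"turn": 0},{"fingers": 30,"translation": [0,0,0],"turn": 0}]}}

```text
t: 7.98
eef_pos: [0.5726, 0.0113, 0.1245]
tool_rot: [-0.003, -0.701, 0.713, 0.001]
contact_force: [0.5, -1.1, 1.3]
gripper_width: 0.346
```

Run:
```python
from h import *
o=get_obs();print(o['t'],o['eef_pos'],o['tool_rot'],o['contact_force'],o['gripper_width']*85.4)
cv2.imwrite(f"pics/f.png",cv2.resize(read_camera('wrist'),None,fx=1.5,fy=1.5))
k=calibration('wrist');np.save('k_f.npy',k,allow_pickle=True)
```

```text
7.975 [0.57261789 0.01134321 0.12449766] [-0.00285034 -0.70107444  0.71308139  0.0012013 ] [ 0.50649806 -1.05546573  1.32126992] 29.545567086946413
```

View pics/f.png

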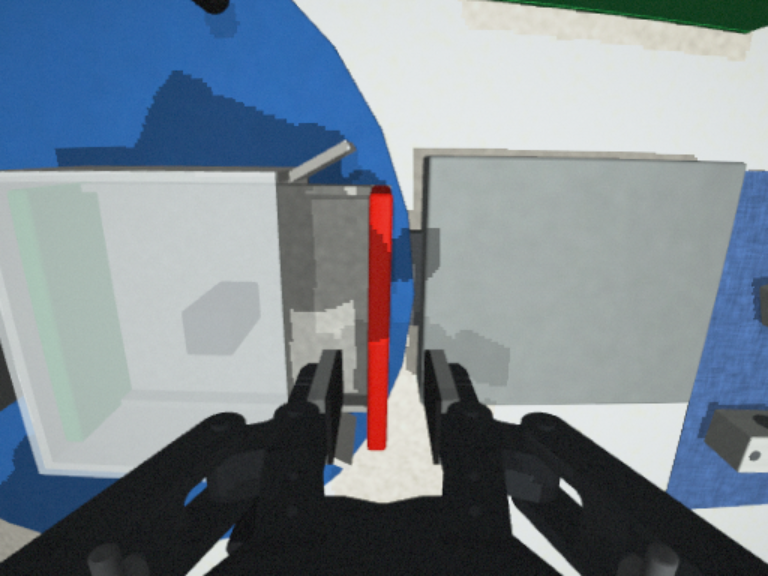

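Run:
```python
from h import *
k=np.load('k_f.npy',allow_pickle=True).item()
g=lambda p,z: (onz(k,(p[0]/1.5,p[1]/1.5),z)*1000)[:2]
for p in [(372,187),(391,187),(367,448),(385,448)]: print(g(p,.091))
for p in [(427,156),(744,163),(686,402),(423,405)]: print('ledge',g(p,.036))
for p in [(276,172),(287,405)]: print('sl',g(p,.105))
```

```text
[639.05917877  13.26222851]
[638.92667291   5.49206391]
[512.17377291  18.87061585]
[512.01872161   9.86394253]
ledge [651.06094056 -14.70011752]
ledge [ 647.19146169 -189.44706261]
ledge [ 498.22511508 -185.54312386]
ledge [501.3183279  -14.31032769]
sl [646.18177312  48.73426137]
sl [546.42165008  53.00777412]
```

Request:
{"method": "move_arm", "body": {"steps": [{"fingers": 30,"translation": [3,0.5,-35],"turn": 0},{"fingers": 30,"translation": [0,0,-30],"turn": 0},{"fingers": 0,"translation": [0,0,0],"turn": 0},{"fingers": 0,"translation": [0,0,0],"turn": 0},{"fingers": 0,"translation": [0,0,0],"turn": 0},{"fingers": 0,"translation": [0,0,0],"turn": 0}], "newtons": 40}}

```text
t: 8.78
eef_pos: [0.577, 0.0114, 0.0636]
tool_rot: [0.001, -0.701, 0.714, -0.001]
contact_force: [0.6, -1.4, -2.0]
gripper_width: 0.111
```

Request:
{"method": "move_arm", "body": {"steps": [{"fingers": 0,"translation": [-0.2,-10,0],"turn": 0},{"fingers": 0,"translation": [-0.4,-20,0],"turn": 0},{"fingers": 0,"translation": [-0.4,-20,0],"turn": 0},{"fingers": 0,"translation": [-0.4,-20,0],"turn": 0},{"fingers": 0,"translation": [-0.4,-20,0],"turn": 0},{"fingers": 0,"translation": [-0.4,-20,0],"turn": 0},{"fingers": 0,"translation": [-0.4,-20,0],"turn": 0},{"fingers": 0,"translation": [-0.4,-20,0],"turn": 0},{"fingers": 0,"translation": [-0.4,-20,0],"turn": 0},{"fingers": 0,"translation": [-0.4,-20,0],"turn": 0}]}}

```text
t: 10.02
eef_pos: [0.5725, -0.1796, 0.0632]
tool_rot: [0.001, -0.7, 0.714, 0.0]
contact_force: [2.3, 6.7, 7.6]
gripper_width: 0.11
```

Run:
```python
from h import *
o=get_obs();print(o['t'],o['eef_pos'],o['tool_rot'],o['contact_force'],o['gripper_width']*85.4)
cv2.imwrite(f"pics/g.png",cv2.resize(read_camera('wrist'),None,fx=1.5,fy=1.5))
```

```text
10.025 [ 0.5725205  -0.17963534  0.06324154] [ 8.45870116e-04 -7.00405179e-01  7.13744859e-01  3.82527495e-04] [2.26126522 6.68781016 7.57759361] 9.396203301349352
```

View pics/g.png

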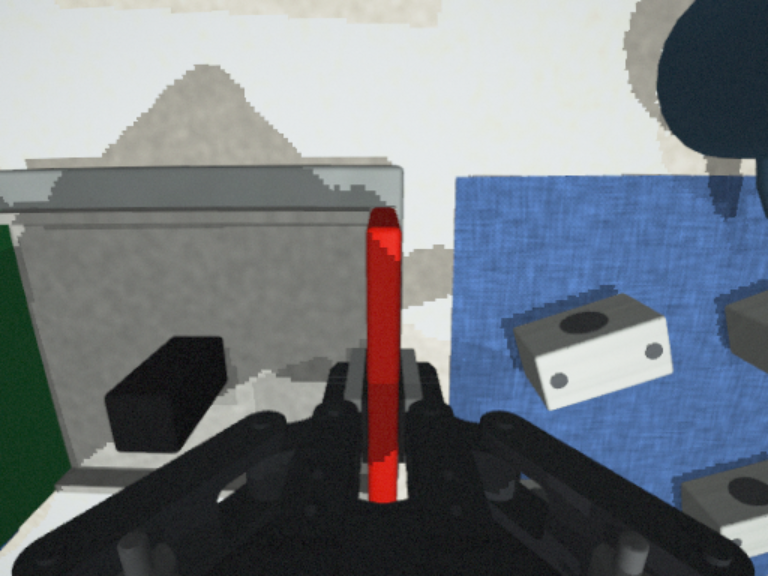

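Request:
{"method": "move_arm", "body": {"steps": [{"fingers": 30,"translation": [0,0,0],"turn": 0},{"fingers": 30,"translation": [0,0,0],"turn": 0},{"fingers": 30,"translation": [0,0,20],"turn": 0},{"fingers": 30,"translation": [0,0,50],"turn": 0},{"fingers": 85,"translation": [-20,-10,60],"turn": 0},{"fingers": 85,"translation": [-35,-20,50],"turn": 0},{"fingers": 85,"translation": [-35,-20,30],"turn": 0},{"fingers": 85,"translation": [0,0,10],"turn": 0},{"fingers": 85,"translation": [0,0,0],"turn": 0}]}}

```text
t: 11.2
eef_pos: [0.4847, -0.2274, 0.281]
tool_rot: [0.001, -0.701, 0.713, -0.001]
contact_force: [0.5, -0.6, 0.2]
gripper_width: 0.999
```

```bash
cat > look.py <<'E'
import sys
from h import *
n=sys.argv[1]
o=get_obs();print(round(o['t'],2),np.round(o['eef_pos']*1000,1),np.round(o['tool_rot'],4),np.round(o['contact_force'],1),round(o['gripper_width']*85.4,1),'q7',round(o['q'][6],2))
k=calibration('wrist')
im=read_camera('wrist');cv2.imwrite(f"pics/{n}.png",cv2.resize(im,None,fx=1.5,fy=1.5))
np.save(f'k_{n}.npy',k,allow_pickle=True)
E
python3 look.py h
```

```text
11.2 [ 484.7 -227.4  281. ] [ 1.100e-03 -7.010e-01  7.132e-01 -7.000e-04] [ 0.5 -0.6  0.2] 85.3 q7 -0.95
```

View pics/h.png

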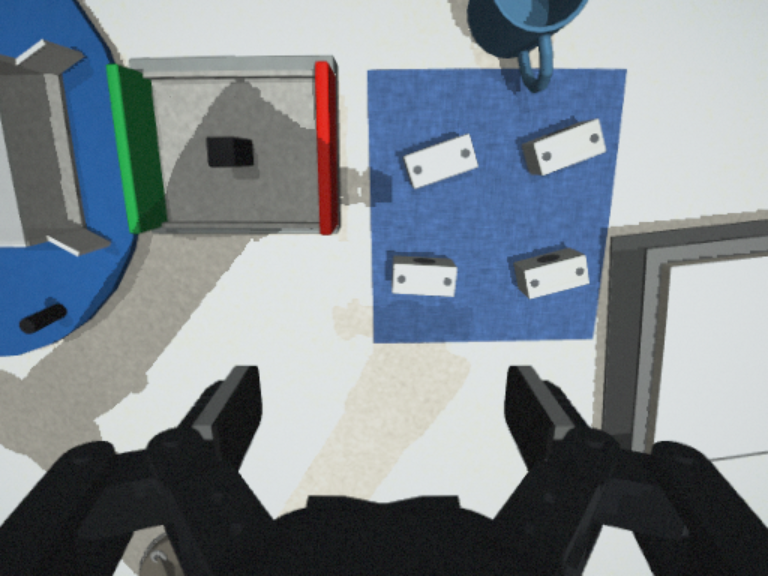

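```bash
cat > blk.py <<'E'
import sys
from h import *
def blocks(n,zt=.036,box=(240,30,420,240)):
    k=np.load(f'k_{n}.npy',allow_pickle=True).item()
    im=cv2.resize(cv2.imread(f'pics/{n}.png'),(512,384),interpolation=cv2.INTER_AREA)
    hsv=cv2.cvtColor(im,cv2.COLOR_BGR2HSV)
    b=((hsv[...,1]<60)&(hsv[...,2]>165)).astype(np.uint8)
    b=cv2.morphologyEx(b,cv2.MORPH_OPEN,np.ones((3,3)))
    nn,l,s,c=cv2.connectedComponentsWithStats(b)
    out=[]
    for i in range(1,nn):
        if not 200<s[i,4]<3500: continue
        x,y=c[i]
        if not(box[0]<x<box[2] and box[1]<y<box[3]): continue
        cs,_=cv2.findContours((l==i).astype(np.uint8),cv2.RETR_EXTERNAL,cv2.CHAIN_APPROX_NONE)
        W=np.array([onz(k,p[0].astype(float),zt)[:2]*1000 for p in cs[0]],np.float32)
        (cx,cy),(w,h),a=cv2.minAreaRect(W)
        if w<h: a+=90;w,h=h,w
        out.append((cx,cy,w,h,(a+90)%180-90))
    return out
if __name__=="__main__":
    for r in blocks(sys.argv[1]): print(np.round(r,1))
E
python3 blk.py h
python3 - <<'E'
from h import *
k=np.load('k_h.npy',allow_pickle=True).item()
g=lambda p,z: (onz(k,(p[0]/1.5,p[1]/1.5),z)*1000)[:2]
for p in [(208,138),(241,137),(243,166),(208,166)]: print('handle top?',g(p,.093))
for p in [(317,62),(332,62),(333,233),(320,234)]: print('red',g(p,.091))
for p in [(107,66),(120,65),(139,231),(130,232)]: print('green',g(p,.091))
for p in [(132,60),(337,58)]: print('ledge',g(p,.036))
E
```

```text
[ 570.  -393.6   59.6   29.6  -69.9]
[ 558.8 -280.5   59.2   29.9  -71.7]
[ 452.  -393.2   58.9   29.2  -75.5]
[ 451.  -266.7   59.7   29.1   85.6]
handle top? [579.29418335 -99.83103986]
handle top? [ 579.25348518 -124.7378849 ]
handle top? [ 558.4241599  -124.09910928]
handle top? [559.16229311 -97.32221753]
red [ 629.04075193 -183.76787591]
red [ 628.7828326  -194.47269676]
red [ 505.90526697 -189.40089346]
red [ 505.3007998  -179.09693981]
green [632.31396874 -29.7580458 ]
green [632.47529    -39.72119374]
green [510.84658497 -33.76345022]
green [510.23234325 -26.15197917]
ledge [647.75496454 -19.43917441]
ledge [ 643.05125482 -192.93239586]
```

Request:
{"method": "move_arm", "body": {"steps": [{"fingers": 55,"translation": [8,-6,-10],"turn": 0.185},{"fingers": 55,"translation": [8,-6,-10],"turn": 0.185},{"fingers": 55,"translation": [8,-6,-10],"turn": 0.185},{"fingers": 55,"translation": [8,-6,-20],"turn": 0.185},{"fingers": 55,"translation": [8,-6,-20],"turn": 0.185},{"fingers": 55,"translation": [8,-6,-20],"turn": 0.185},{"fingers": 55,"translation": [8,-6,-20],"turn": 0.185},{"fingers": 55,"translation": [8,-6,-20],"turn": 0.185},{"fingers": 55,"translation": [8,-5.1,-21],"turn": 0.185},{"fingers": 55,"translation": [2.1,0,-10],"turn": 0.185}], "newtons": 80}}

```text
t: 12.5
eef_pos: [0.5578, -0.2797, 0.1156]
tool_rot: [-0.001, 0.991, 0.134, -0.002]
contact_force: [0.2, 0.6, 1.5]
gripper_width: 0.645
```

Request:
{"method": "move_arm", "body": {"steps": [{"fingers": 55,"translation": [0,0,0],"turn": 0.058},{"fingers": 55,"translation": [0,0,0],"turn": 0}]}}

```text
t: 12.75
eef_pos: [0.5579, -0.2799, 0.1171]
tool_rot: [-0.001, 0.987, 0.159, -0.001]
contact_force: [-0.1, 0.2, 0.5]
gripper_width: 0.64
```

```bash
python3 look.py i; python3 blk.py i
```

```text
12.75 [ 557.9 -279.9  117.1] [-9.000e-04  9.873e-01  1.591e-01 -1.100e-03] [-0.1  0.2  0.5] 54.7 q7 0.92
[ 562.5 -292.5   33.9   29.5  -70.5]
```

View pics/i.png

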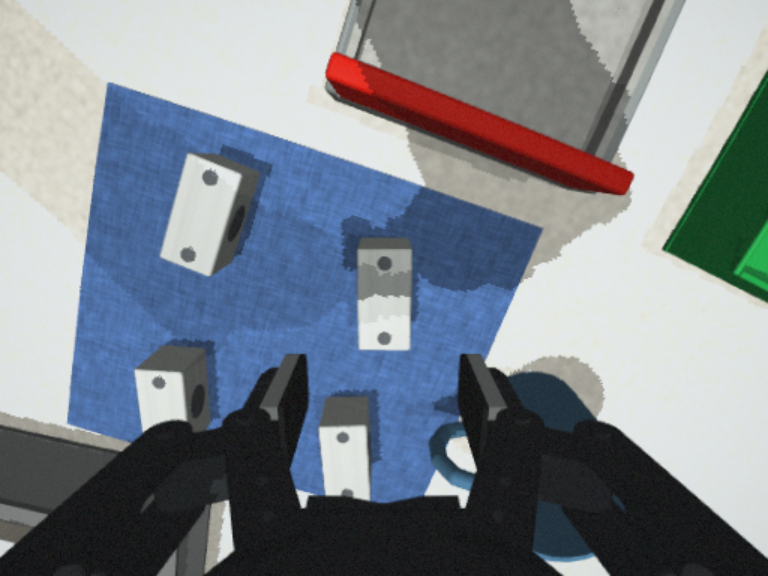

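Request:
{"method": "move_arm", "body": {"steps": [{"fingers": 55,"translation": [0.9,-0.6,-50],"turn": 0},{"fingers": 55,"translation": [0,0,-53],"turn": 0},{"fingers": 55,"translation": [0,0,0],"turn": 0},{"fingers": 20,"translation": [0,0,0],"turn": 0},{"fingers": 20,"translation": [0,0,0],"turn": 0},{"fingers": 20,"translation": [0,0,0],"turn": 0},{"fingers": 20,"translation": [0,0,0],"turn": 0}]}}

```text
t: 13.68
eef_pos: [0.5606, -0.2824, 0.0184]
tool_rot: [0.001, 0.987, 0.159, 0.002]
contact_force: [-0.2, 0.0, 7.8]
gripper_width: 0.329
```

Request:
{"method": "move_arm", "body": {"steps": [{"fingers": 20,"translation": [0,0,40],"turn": 0},{"fingers": 20,"translation": [0,0,55],"turn": 0},{"fingers": 20,"translation": [0,0,21],"turn": -0.086},{"fingers": 20,"translation": [14,44,0],"turn": -0.13},{"fingers": 20,"translation": [14,44,0],"turn": -0.13},{"fingers": 20,"translation": [14.3,43.6,0],"turn": 0},{"fingers": 20,"translation": [0,0,0],"turn": 0},{"fingers": 20,"translation": [0,0,0],"turn": 0}]}}

```text
t: 14.68
eef_pos: [0.6011, -0.1504, 0.1326]
tool_rot: [0.0, 1.0, -0.013, 0.0]
contact_force: [-0.1, -0.2, 0.1]
gripper_width: 0.336
```

```bash
python3 look.py j
```

```text
14.68 [ 601.1 -150.4  132.6] [ 2.000e-04  9.999e-01 -1.350e-02  5.000e-04] [-0.1 -0.2  0.1] 28.7 q7 0.4
```

View pics/j.png

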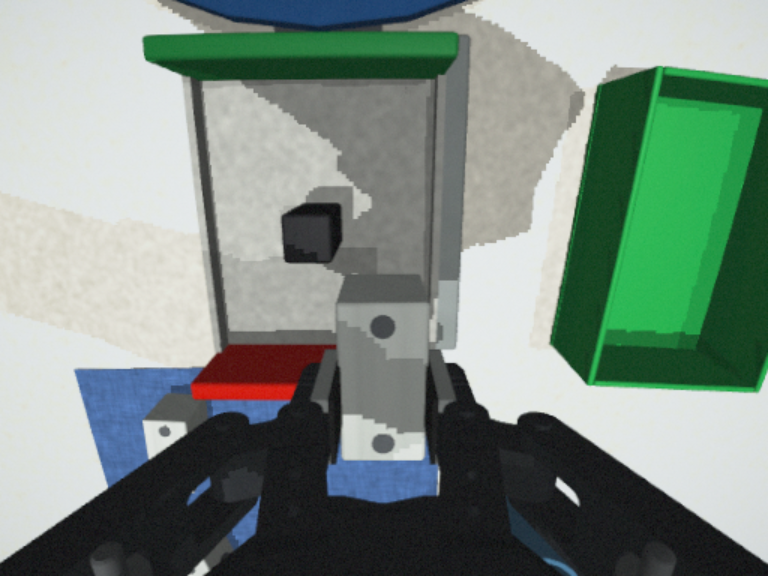

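Run:
```python
from h import *
k=np.load('k_j.npy',allow_pickle=True).item()
g=lambda p,z: (onz(k,(p[0]/1.5,p[1]/1.5),z)*1000)[:2]
for z in(.145,.150): 
  L=[g(p,z) for p in [(340,303),(428,302),(425,459),(342,458)]];print(np.round(L,1),np.mean(L,0))
print('green',[np.round(g(p,.091),1) for p in [(144,37),(458,35),(457,53),(147,60)]])
print('handle',[np.round(g(p,.093),1) for p in [(283,214),(330,212),(331,262),(286,261)]])
```

```text
[[ 588.5 -119.6]
 [ 617.  -120.1]
 [ 616.4 -181.4]
 [ 585.8 -180.1]] [ 601.91509202 -150.27694805]
[[ 589.1 -117.9]
 [ 616.5 -118.3]
 [ 615.9 -177.3]
 [ 586.4 -176. ]] [ 601.96340513 -147.3856356 ]
green [array([510.9, -25.5]), array([634.1, -29.4]), array([633.8, -35.9]), array([510.8, -33.9])]
handle [array([560.6, -96.7]), array([580.7, -96.5]), array([ 579.8, -118.3]), array([ 560. , -117.3])]
```

Request:
{"method": "move_arm", "body": {"steps": [{"fingers": 20,"translation": [0,3,-25],"turn": 0},{"fingers": 20,"translation": [0,0,-25],"turn": 0},{"fingers": 20,"translation": [0,0,-16],"turn": 0},{"fingers": 20,"translation": [0,0,-4],"turn": 0},{"fingers": 20,"translation": [0,0,0],"turn": 0}]}}

```text
t: 15.35
eef_pos: [0.6012, -0.1483, 0.0626]
tool_rot: [0.0, 1.0, -0.014, 0.0]
contact_force: [0.3, 0.0, -0.1]
gripper_width: 0.327
```

```bash
python3 look.py k
```

```text
15.35 [ 601.2 -148.3   62.6] [ 2.000e-04  9.999e-01 -1.440e-02  4.000e-04] [ 0.3  0.  -0.1] 27.9 q7 0.43
```

View pics/k.png

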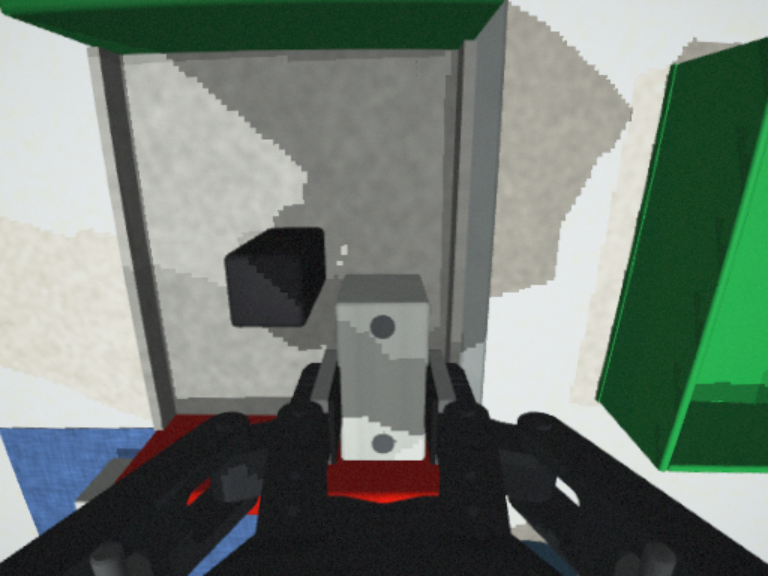

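Request:
{"method": "move_arm", "body": {"steps": [{"fingers": 20,"translation": [0,1.5,-2],"turn": 0},{"fingers": 20,"translation": [0,0,-2],"turn": 0},{"fingers": 20,"translation": [0,0,0],"turn": 0}]}}

```text
t: 15.78
eef_pos: [0.6017, -0.1479, 0.0622]
tool_rot: [0.0, 1.0, -0.014, 0.001]
contact_force: [-10.2, -0.2, 32.4]
gripper_width: 0.329
```

Request:
{"method": "move_arm", "body": {"steps": [{"fingers": 36,"translation": [0,0,3],"turn": 0},{"fingers": 42,"translation": [0,0,0],"turn": 0},{"fingers": 44,"translation": [0,0,20],"turn": 0},{"fingers": 55,"translation": [0,0,40],"turn": 0},{"fingers": 55,"translation": [0,0,30],"turn": 0}]}}

```text
t: 16.4
eef_pos: [0.6017, -0.1458, 0.1533]
tool_rot: [0.0, 1.0, -0.014, 0.001]
contact_force: [1.3, 0.1, -0.1]
gripper_width: 0.642
```

```bash
python3 look.py l
python3 - <<'E'
from h import *
cv2.imwrite("pics/l_scene.png",cv2.resize(read_camera('scene')[110:300,80:390],None,fx=2.5,fy=2.5))
E
```

```text
16.4 [ 601.7 -145.8  153.3] [ 2.000e-04  9.999e-01 -1.360e-02  8.000e-04] [ 1.3  0.1 -0.1] 54.8 q7 0.38
```

View pics/l.png

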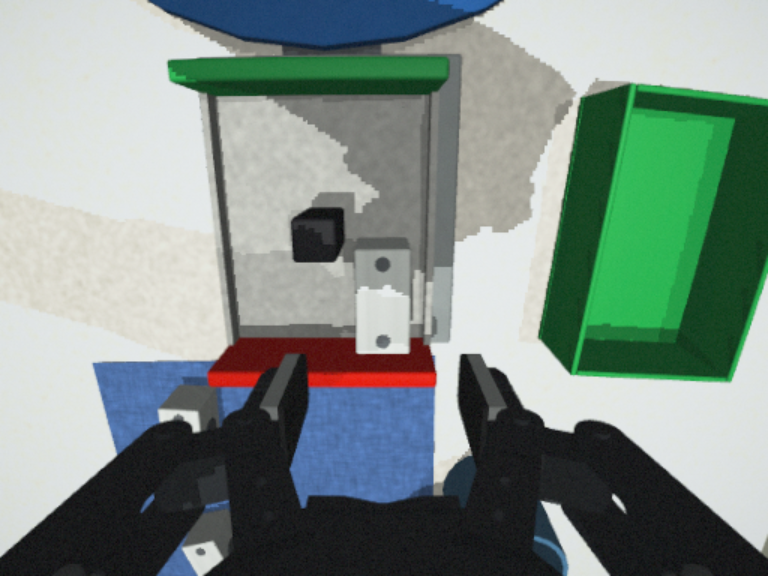

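View pics/l_scene.png

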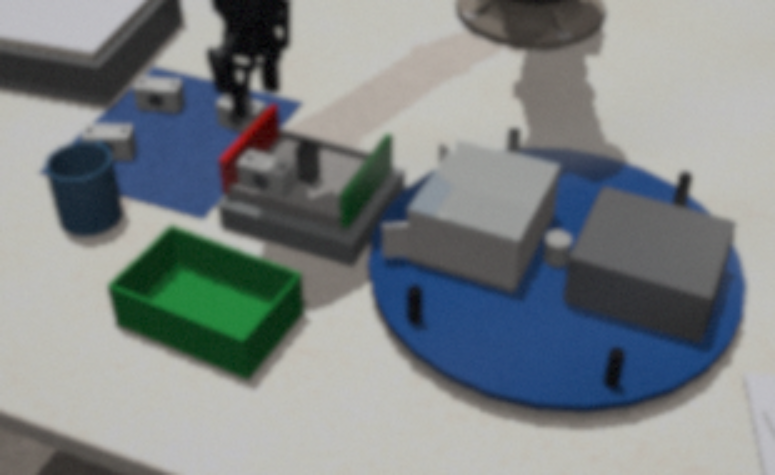

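```bash
python3 - <<'E'
from h import *
k=np.load('k_l.npy',allow_pickle=True).item()
g=lambda p,z: (onz(k,(p[0]/1.5,p[1]/1.5),z)*1000)[:2]
L=[g(p,.080) for p in [(356,250),(410,249),(409,353),(357,352)]];print(np.round(L,1),np.mean(L,0))
print('red',[np.round(g(p,.091),1) for p in [(209,373),(435,374)]])
print('green',[np.round(g(p,.091),1) for p in [(168,60),(448,57),(448,76),(170,82)]])
print('handle',[np.round(g(p,.093),1) for p in [(292,216),(335,214),(336,262),(294,261)]])
E
python3 -c "
from h import *
locate(['block1_mid'],minc=.15)"
```

```text
[[ 589.4 -115.7]
 [ 617.3 -115.9]
 [ 616.3 -174.9]
 [ 587.3 -173.5]] [ 602.57271647 -144.99235286]
red [array([ 507.2, -178.8]), array([ 629.6, -182.5])]
green [array([510.6, -25.2]), array([634. , -28.4]), array([634.1, -36.1]), array([510.2, -34.3])]
handle [array([560.6, -95.6]), array([581.1, -95.3]), array([ 580.2, -118.7]), array([ 559.6, -117.6])]
scene block1_mid 0.73 [402.  200.6] [400.5 462.6  18. ]
scene block1_mid 0.68 [187.1 180.8] [ 558.6 -168.9   18. ]
scene block1_mid 0.33 [254.5 199.6] [562.7  54.5  18. ]
side block1_mid 0.52 [305.2 228.5] [ 651.1 -122.4   18. ]
```

Request:
{"method": "move_arm", "body": {"steps": [{"fingers": 55,"translation": [-37.7,-30.2,0],"turn": -0.049},{"fingers": 55,"translation": [-37.7,-30.2,0],"turn": 0},{"fingers": 55,"translation": [-37.7,-30.2,0],"turn": 0},{"fingers": 55,"translation": [-37.7,-30.2,0],"turn": 0},{"fingers": 55,"translation": [0,0,-15],"turn": 0},{"fingers": 55,"translation": [0,0,0],"turn": 0}]}}

```text
t: 17.45
eef_pos: [0.4497, -0.2653, 0.1344]
tool_rot: [-0.001, 0.999, -0.038, -0.001]
contact_force: [-0.2, 1.6, 0.1]
gripper_width: 0.639
```

```bash
python3 look.py m; python3 blk.py m
```

```text
17.45 [ 449.7 -265.3  134.4] [-6.000e-04  9.993e-01 -3.790e-02 -1.500e-03] [-0.2  1.6  0.1] 54.6 q7 0.62
[ 450.1 -271.4   48.3   29.4   86.4]
```

View pics/m.png

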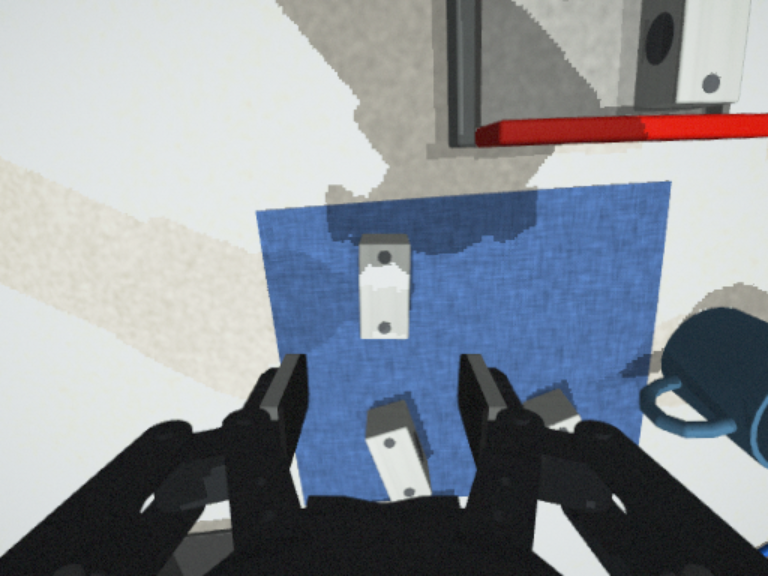

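Request:
{"method": "move_arm", "body": {"steps": [{"fingers": 55,"translation": [0.6,-1.4,-50],"turn": 0},{"fingers": 55,"translation": [0,0,-50],"turn": 0},{"fingers": 55,"translation": [0,0,-18],"turn": 0},{"fingers": 20,"translation": [0,0,0],"turn": 0},{"fingers": 20,"translation": [0,0,0],"turn": 0},{"fingers": 20,"translation": [0,0,0],"turn": 0},{"fingers": 20,"translation": [0,0,0],"turn": 0}]}}

```text
t: 18.38
eef_pos: [0.4518, -0.2679, 0.0189]
tool_rot: [0.0, 0.999, -0.038, 0.001]
contact_force: [-0.5, 0.2, 4.8]
gripper_width: 0.33
```

Request:
{"method": "move_arm", "body": {"steps": [{"fingers": 20,"translation": [0,0,40],"turn": 0},{"fingers": 20,"translation": [0,0,55],"turn": 0},{"fingers": 20,"translation": [0,0,21],"turn": 0.05},{"fingers": 20,"translation": [28,40,0],"turn": 0},{"fingers": 20,"translation": [28,40,0],"turn": 0},{"fingers": 20,"translation": [28,42,0],"turn": 0},{"fingers": 20,"translation": [0,0,0],"turn": 0},{"fingers": 20,"translation": [0,0,0],"turn": 0}]}}

```text
t: 19.38
eef_pos: [0.5345, -0.146, 0.134]
tool_rot: [0.0, 1.0, -0.013, -0.0]
contact_force: [-0.4, 0.2, -0.5]
gripper_width: 0.329
```

```bash
python3 look.py n
```

```text
19.38 [ 534.5 -146.   134. ] [ 2.000e-04  9.999e-01 -1.300e-02 -1.000e-04] [-0.4  0.2 -0.5] 28.1 q7 0.41
```

View pics/n.png

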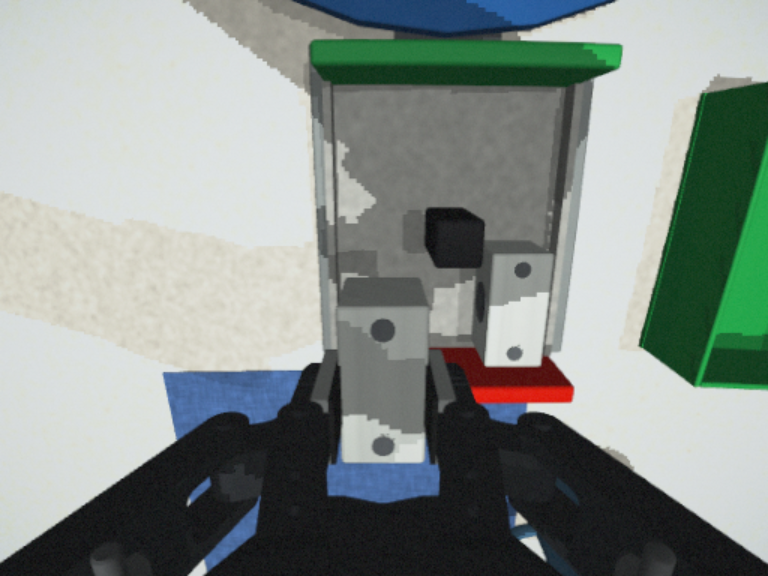

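Request:
{"method": "move_arm", "body": {"steps": [{"fingers": 20,"translation": [0,2,-25],"turn": 0},{"fingers": 20,"translation": [0,0,-25],"turn": 0},{"fingers": 20,"translation": [0,0,-17],"turn": 0},{"fingers": 20,"translation": [0,0,-5],"turn": 0},{"fingers": 20,"translation": [0,0,0],"turn": 0}]}}

```text
t: 20.05
eef_pos: [0.534, -0.1448, 0.0629]
tool_rot: [-0.0, 1.0, -0.014, -0.001]
contact_force: [-4.2, 0.5, 7.9]
gripper_width: 0.331
```

Request:
{"method": "move_arm", "body": {"steps": [{"fingers": 36,"translation": [0,0,1],"turn": 0},{"fingers": 42,"translation": [0,0,0],"turn": 0},{"fingers": 44,"translation": [0,0,20],"turn": 0},{"fingers": 55,"translation": [0,0,40],"turn": 0},{"fingers": 55,"translation": [0,0,30],"turn": 0}]}}

```text
t: 20.68
eef_pos: [0.5354, -0.144, 0.1544]
tool_rot: [0.0, 1.0, -0.013, 0.001]
contact_force: [0.1, 0.0, 0.1]
gripper_width: 0.644
```

```bash
python3 look.py o
python3 - <<'E'
from h import *
cv2.imwrite("pics/o_scene.png",cv2.resize(read_camera('scene')[110:300,80:390],None,fx=2.5,fy=2.5))
E
```

```text
20.68 [ 535.4 -144.   154.4] [ 2.000e-04  9.999e-01 -1.320e-02  6.000e-04] [0.1 0.  0.1] 55.0 q7 0.39
```

View pics/o.png

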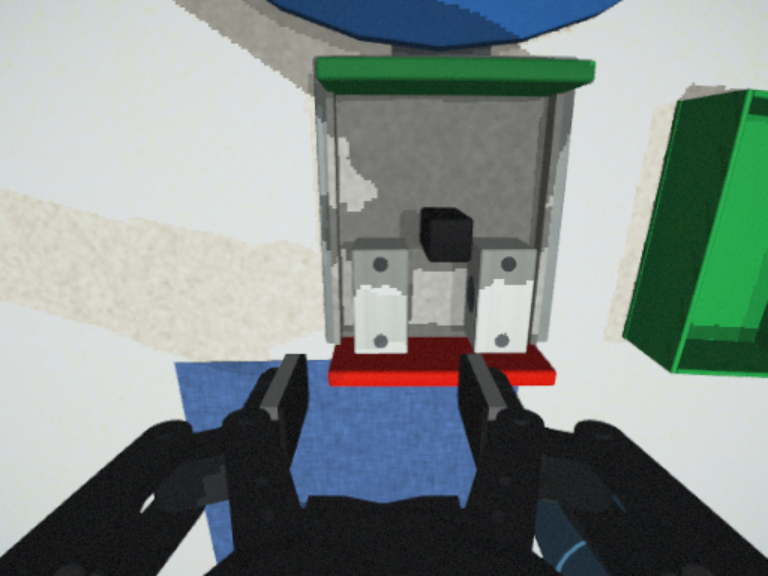

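View pics/o_scene.png

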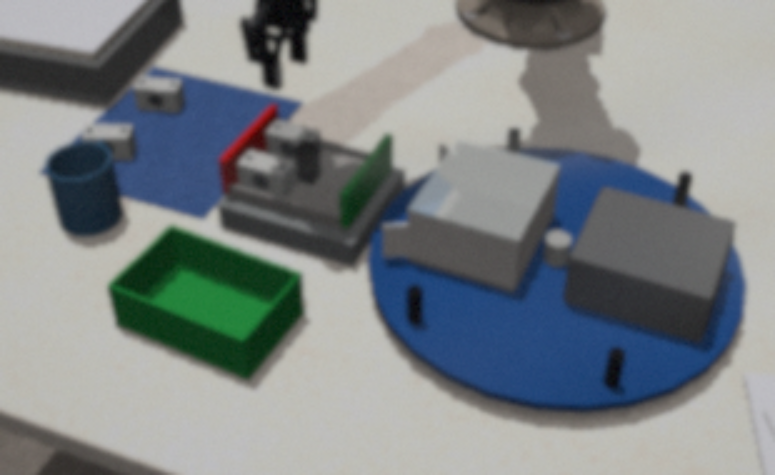

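Request:
{"method": "move_arm", "body": {"steps": [{"fingers": 42,"translation": [6.9,-49.9,0],"turn": 0.077},{"fingers": 42,"translation": [6.9,-49.9,0],"turn": 0.1},{"fingers": 42,"translation": [6.9,-49.9,0],"turn": 0.1},{"fingers": 42,"translation": [6.9,-49.9,0],"turn": 0.1},{"fingers": 42,"translation": [6.9,-49.9,0],"turn": 0},{"fingers": 42,"translation": [0,0,-10],"turn": 0},{"fingers": 42,"translation": [0,0,0],"turn": 0}]}}

```text
t: 21.65
eef_pos: [0.5686, -0.3919, 0.1407]
tool_rot: [-0.001, 0.985, 0.175, -0.001]
contact_force: [-0.0, -0.4, 0.6]
gripper_width: 0.494
```

```bash
python3 look.py p; python3 blk.py p
```

```text
21.65 [ 568.6 -391.9  140.7] [-0.0014  0.9846  0.1746 -0.0011] [-0.  -0.4  0.6] 42.2 q7 1.11
[ 640.3 -281.8   22.4   15.4   20.8]
[ 654.  -299.3   31.4   18.2  -27.4]
[ 573.3 -403.1   37.2   29.3  -69.9]
```

View pics/p.png

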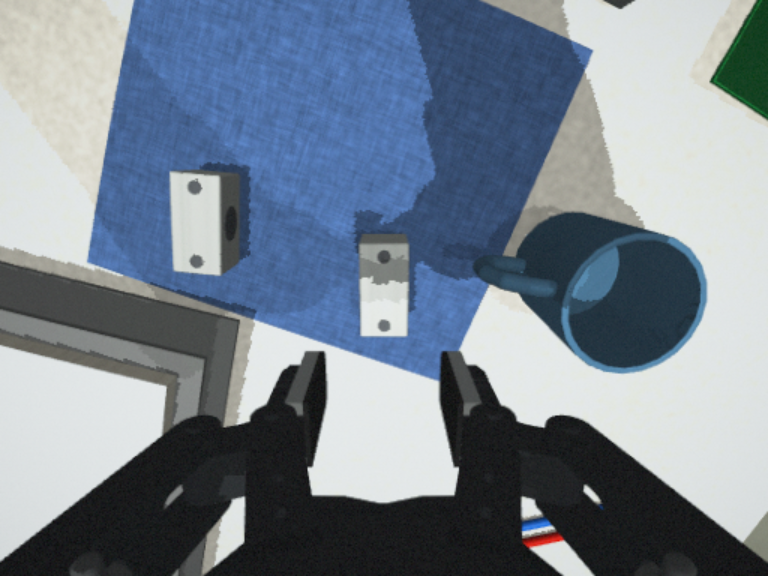

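Request:
{"method": "move_arm", "body": {"steps": [{"fingers": 42,"translation": [0.8,-1.5,-50],"turn": 0},{"fingers": 42,"translation": [0,0,-50],"turn": 0},{"fingers": 42,"translation": [0,0,-24],"turn": 0},{"fingers": 42,"translation": [0,0,0],"turn": 0},{"fingers": 20,"translation": [0,0,0],"turn": 0},{"fingers": 20,"translation": [0,0,0],"turn": 0},{"fingers": 20,"translation": [0,0,0],"turn": 0}]}}

```text
t: 22.58
eef_pos: [0.5714, -0.3954, 0.0209]
tool_rot: [0.001, 0.985, 0.175, 0.001]
contact_force: [-1.1, 1.0, 6.6]
gripper_width: 0.328
```

Request:
{"method": "move_arm", "body": {"steps": [{"fingers": 20,"translation": [0,0,40],"turn": 0},{"fingers": 20,"translation": [0,0,55],"turn": 0},{"fingers": 20,"translation": [0,10,22],"turn": -0.077},{"fingers": 20,"translation": [6,55,0],"turn": -0.1},{"fingers": 20,"translation": [6,55,0],"turn": -0.1},{"fingers": 20,"translation": [6,55,0],"turn": -0.1},{"fingers": 20,"translation": [6,55,0],"turn": 0},{"fingers": 20,"translation": [6,55,0],"turn": 0},{"fingers": 20,"translation": [4,37,0],"turn": 0},{"fingers": 20,"translation": [0,0,0],"turn": 0}]}}

```text
t: 23.82
eef_pos: [0.6049, -0.0677, 0.1358]
tool_rot: [-0.001, 1.0, -0.01, 0.0]
contact_force: [-0.6, -1.3, -1.1]
gripper_width: 0.329
```

```bash
python3 look.py q
```

```text
23.82 [604.9 -67.7 135.8] [-1.2e-03  1.0e+00 -9.6e-03  1.0e-04] [-0.6 -1.3 -1.1] 28.1 q7 0.29
```

View pics/q.png

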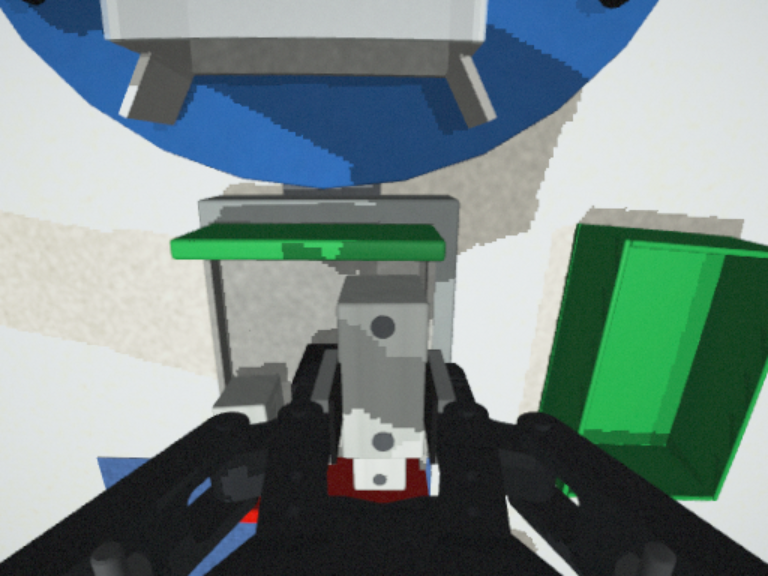

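Request:
{"method": "move_arm", "body": {"steps": [{"fingers": 20,"translation": [0,0,0],"turn": 0}]}}

```text
t: 24.0
eef_pos: [0.604, -0.0742, 0.1362]
tool_rot: [0.0, 1.0, -0.014, 0.0]
contact_force: [-1.2, -0.8, -1.7]
gripper_width: 0.329
```

```bash
python3 look.py r
python3 - <<'E'
from h import *
k=np.load('k_r.npy',allow_pickle=True).item()
im=cv2.imread('pics/r.png');cv2.imwrite('pics/r2.png',im[180:520,160:480])
k=np.load('k_q.npy',allow_pickle=True).item()
g=lambda p,z: (onz(k,(p[0]/1.5,p[1]/1.5),z)*1000)[:2]
print('green',[np.round(g(p,.091),1) for p in [(173,239),(440,226),(445,240),(173,259),(445,258)]])
L=[g(p,.151) for p in [(339,303),(427,302),(425,457),(341,456)]];print(np.round(L,1),np.mean(L,0))
E
```

```text
24.0 [604.  -74.2 136.2] [ 4.000e-04  9.999e-01 -1.390e-02  2.000e-04] [-1.2 -0.8 -1.7] 28.1 q7 0.29
green [array([511.7, -24.8]), array([631.5, -21.5]), array([633.9, -27.8]), array([510.2, -34. ]), array([634.1, -36. ])]
[[592.  -36.1]
 [619.9 -36.3]
 [620.  -95.3]
 [589.8 -94.3]] [605.40379704 -65.52646796]
```

View pics/r2.png

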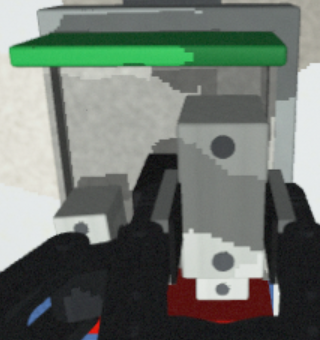

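Request:
{"method": "move_arm", "body": {"steps": [{"fingers": 20,"translation": [-0.5,0.5,-25],"turn": 0},{"fingers": 20,"translation": [0,0,-25],"turn": 0},{"fingers": 20,"translation": [0,0,-16],"turn": 0},{"fingers": 20,"translation": [0,0,-4],"turn": 0},{"fingers": 20,"translation": [0,0,0],"turn": 0}]}}

```text
t: 24.68
eef_pos: [0.604, -0.0727, 0.0662]
tool_rot: [0.0, 1.0, -0.013, 0.0]
contact_force: [0.1, 0.2, -1.5]
gripper_width: 0.329
```

Request:
{"method": "move_arm", "body": {"steps": [{"fingers": 20,"translation": [0,0,-1.5],"turn": 0},{"fingers": 36,"translation": [0,0,0],"turn": 0},{"fingers": 42,"translation": [0,0,0],"turn": 0},{"fingers": 44,"translation": [0,0,20],"turn": 0},{"fingers": 55,"translation": [0,0,40],"turn": 0},{"fingers": 55,"translation": [0,0,40],"turn": 0}]}}

```text
t: 25.42
eef_pos: [0.6039, -0.0724, 0.1668]
tool_rot: [0.0, 1.0, -0.013, 0.0]
contact_force: [-0.1, -0.1, 0.3]
gripper_width: 0.647
```

```bash
python3 look.py s
python3 - <<'E'
from h import *
cv2.imwrite("pics/s_scene.png",cv2.resize(read_camera('scene')[110:300,80:390],None,fx=2.5,fy=2.5))
E
```

```text
25.43 [603.9 -72.4 166.8] [ 1.000e-04  9.999e-01 -1.320e-02  4.000e-04] [-0.1 -0.1  0.3] 55.2 q7 0.27
```

View pics/s.png

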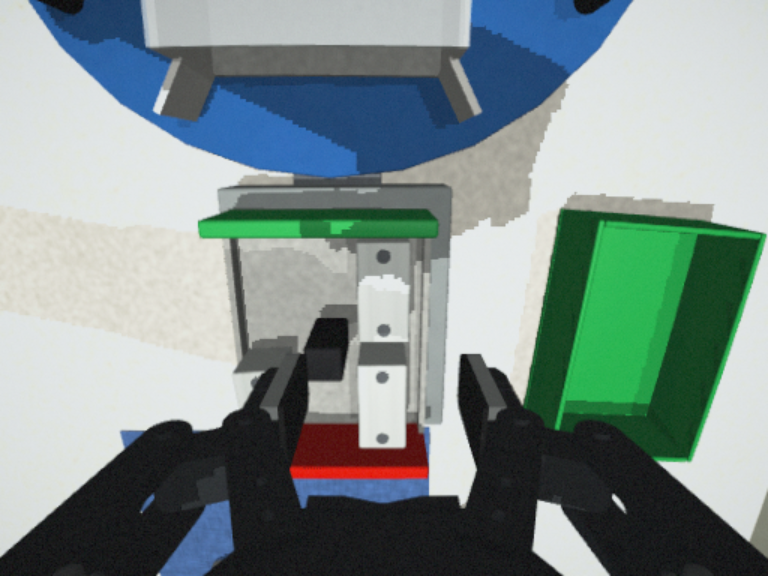

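View pics/s_scene.png

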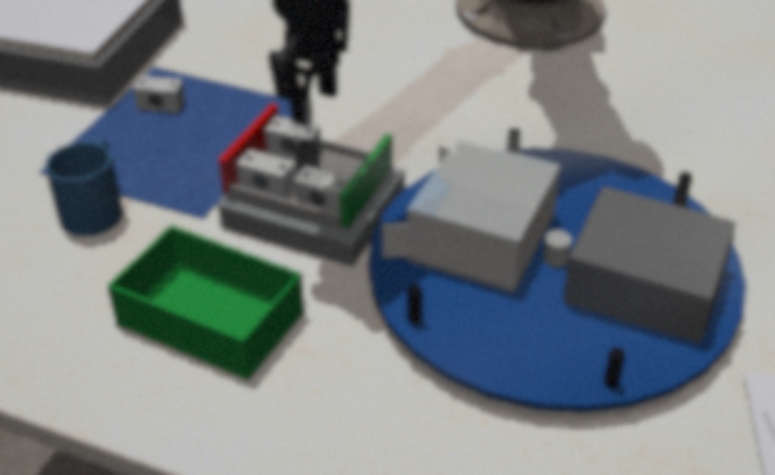

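Request:
{"method": "move_arm", "body": {"steps": [{"fingers": 45,"translation": [-25.3,-53.5,0],"turn": 0.05},{"fingers": 45,"translation": [-25.3,-53.5,0],"turn": 0.08},{"fingers": 45,"translation": [-25.3,-53.5,0],"turn": 0.08},{"fingers": 45,"translation": [-25.3,-53.5,0],"turn": 0.07},{"fingers": 45,"translation": [-25.3,-53.5,0],"turn": 0},{"fingers": 45,"translation": [-25.3,-53.5,0],"turn": 0},{"fingers": 45,"translation": [0,0,-25],"turn": 0},{"fingers": 45,"translation": [0,0,0],"turn": 0},{"fingers": 45,"translation": [0,0,0],"turn": 0}]}}

```text
t: 26.65
eef_pos: [0.4528, -0.3925, 0.1401]
tool_rot: [-0.0, 0.992, 0.127, 0.0]
contact_force: [0.2, 0.4, 0.7]
gripper_width: 0.526
```

```bash
python3 look.py t; python3 blk.py t
```

```text
26.65 [ 452.8 -392.5  140.1] [-0.000e+00  9.919e-01  1.274e-01  3.000e-04] [0.2 0.4 0.7] 44.9 q7 1.15
[ 454.2 -403.    39.    29.8  -76.4]
```

View pics/t.png

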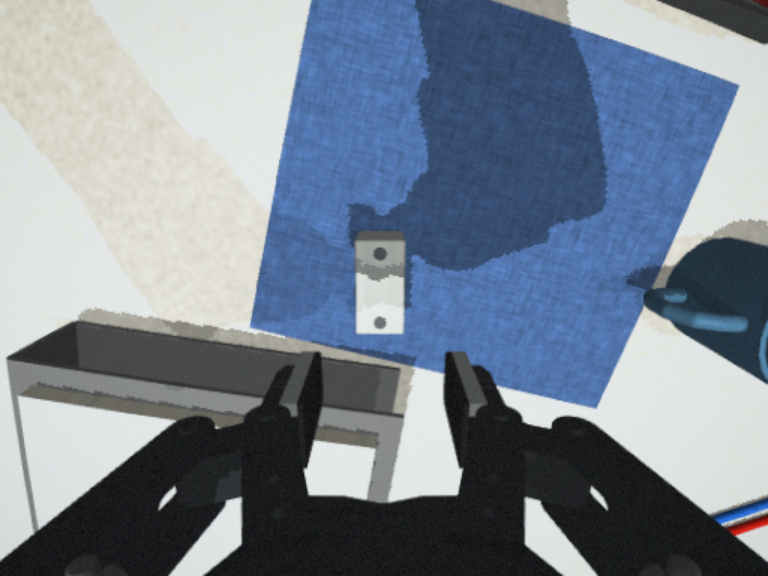

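Run:
```python
from h import *
k=np.load('k_t.npy',allow_pickle=True).item()
g=lambda p,z: (onz(k,(p[0]/1.5,p[1]/1.5),z)*1000)[:2]
print(g((399,370),0)); 
for z in(.03,.04,.05,.06,.07,.08): print(z,g((403,415),z))
print([np.round(g(p,.036),1) for p in [(356,240),(406,240),(404,333),(356,333)]])
```

```text
[ 483.99199368 -461.66669518]
0.03 [ 490.49735826 -479.29882099]
0.04 [ 488.24347198 -472.9789127 ]
0.05 [ 485.98958571 -466.65900442]
0.06 [ 483.73569944 -460.33909614]
0.07 [ 481.48181316 -454.01918785]
0.08 [ 479.22792689 -447.69927957]
[array([ 430.7, -368.1]), array([ 459.1, -360.7]), array([ 473.7, -417.8]), array([ 444.6, -425.4])]
```

Request:
{"method": "move_arm", "body": {"steps": [{"fingers": 45,"translation": [-0.8,-0.5,-50],"turn": 0},{"fingers": 45,"translation": [0,0,-50],"turn": 0},{"fingers": 45,"translation": [0,0,-22],"turn": 0},{"fingers": 45,"translation": [0,0,0],"turn": 0},{"fingers": 20,"translation": [0,0,0],"turn": 0},{"fingers": 20,"translation": [0,0,0],"turn": 0},{"fingers": 20,"translation": [0,0,0],"turn": 0}]}}

```text
t: 27.58
eef_pos: [0.4524, -0.3944, 0.0192]
tool_rot: [0.001, 0.992, 0.127, 0.001]
contact_force: [0.5, 0.3, 7.4]
gripper_width: 0.332
```

Request:
{"method": "move_arm", "body": {"steps": [{"fingers": 20,"translation": [0,0,40],"turn": 0},{"fingers": 20,"translation": [0,0,55],"turn": 0},{"fingers": 20,"translation": [4,13,22],"turn": -0.05},{"fingers": 20,"translation": [15,53,0],"turn": -0.08},{"fingers": 20,"translation": [15,53,0],"turn": -0.08},{"fingers": 20,"translation": [15,53,0],"turn": -0.07},{"fingers": 20,"translation": [15,53,0],"turn": 0},{"fingers": 20,"translation": [15,53,0],"turn": 0},{"fingers": 20,"translation": [7,43,0],"turn": 0},{"fingers": 20,"translation": [0,0,0],"turn": 0}]}}

```text
t: 28.82
eef_pos: [0.5381, -0.0679, 0.1346]
tool_rot: [-0.001, 1.0, -0.009, 0.0]
contact_force: [0.5, -0.9, -0.7]
gripper_width: 0.329
```

Request:
{"method": "move_arm", "body": {"steps": [{"fingers": 20,"translation": [0,0,0],"turn": 0},{"fingers": 20,"translation": [0,0,0],"turn": 0}]}}

```text
t: 29.08
eef_pos: [0.5369, -0.0743, 0.1347]
tool_rot: [0.0, 1.0, -0.014, 0.0]
contact_force: [-0.2, 0.0, -0.5]
gripper_width: 0.325
```

```bash
python3 look.py u
```

```text
29.07 [536.9 -74.3 134.7] [ 2.000e-04  9.999e-01 -1.430e-02  2.000e-04] [-0.2  0.  -0.5] 27.8 q7 0.31
```

View pics/u.png

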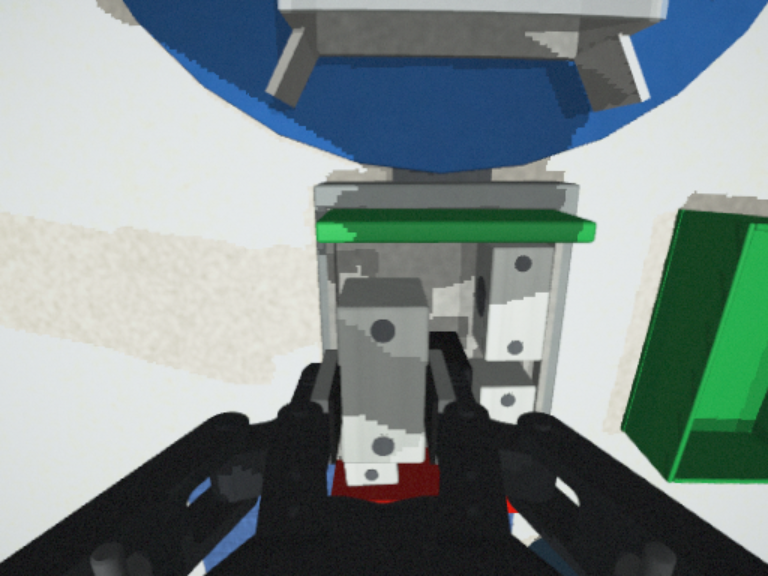

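Request:
{"method": "move_arm", "body": {"steps": [{"fingers": 20,"translation": [0,2,-25],"turn": 0},{"fingers": 20,"translation": [0,0,-25],"turn": 0},{"fingers": 20,"translation": [0,0,-16],"turn": 0},{"fingers": 20,"translation": [0,0,-4.5],"turn": 0},{"fingers": 20,"translation": [0,0,0],"turn": 0}]}}

```text
t: 29.75
eef_pos: [0.5374, -0.0712, 0.0642]
tool_rot: [0.0, 1.0, -0.013, 0.0]
contact_force: [-0.3, 0.6, -1.3]
gripper_width: 0.328
```

Request:
{"method": "move_arm", "body": {"steps": [{"fingers": 20,"translation": [0,0,-1],"turn": 0},{"fingers": 36,"translation": [0,0,0],"turn": 0},{"fingers": 42,"translation": [0,0,0],"turn": 0},{"fingers": 44,"translation": [0,0,20],"turn": 0},{"fingers": 55,"translation": [0,0,40],"turn": 0},{"fingers": 55,"translation": [0,0,45],"turn": 0.11},{"fingers": 55,"translation": [16,-18,30],"turn": 0.185},{"fingers": 55,"translation": [16,-18,20],"turn": 0.185},{"fingers": 55,"translation": [0,0,0],"turn": 0.185},{"fingers": 55,"translation": [0,0,0],"turn": 0.185}]}}

```text
t: 31.0
eef_pos: [0.5694, -0.1071, 0.2184]
tool_rot: [0.0, 0.915, 0.403, 0.0]
contact_force: [-0.4, -0.2, -0.6]
gripper_width: 0.645
```

Request:
{"method": "move_arm", "body": {"steps": [{"fingers": 55,"translation": [20,0,0],"turn": 0.185},{"fingers": 55,"translation": [20,0,0],"turn": 0.185},{"fingers": 55,"translation": [20,0,0],"turn": 0.185},{"fingers": 55,"translation": [0,0,0],"turn": 0.166},{"fingers": 55,"translation": [0,0,0],"turn": 0},{"fingers": 55,"translation": [0,0,0],"turn": 0}]}}

```text
t: 31.75
eef_pos: [0.6289, -0.1068, 0.2179]
tool_rot: [-0.0, 0.717, 0.697, 0.0]
contact_force: [0.8, 0.5, -0.0]
gripper_width: 0.646
```

```bash
python3 look.py v
```

```text
31.75 [ 628.9 -106.8  217.9] [-0.      0.7174  0.6967  0.    ] [ 0.8  0.5 -0. ] 55.1 q7 1.73
```

View pics/v.png

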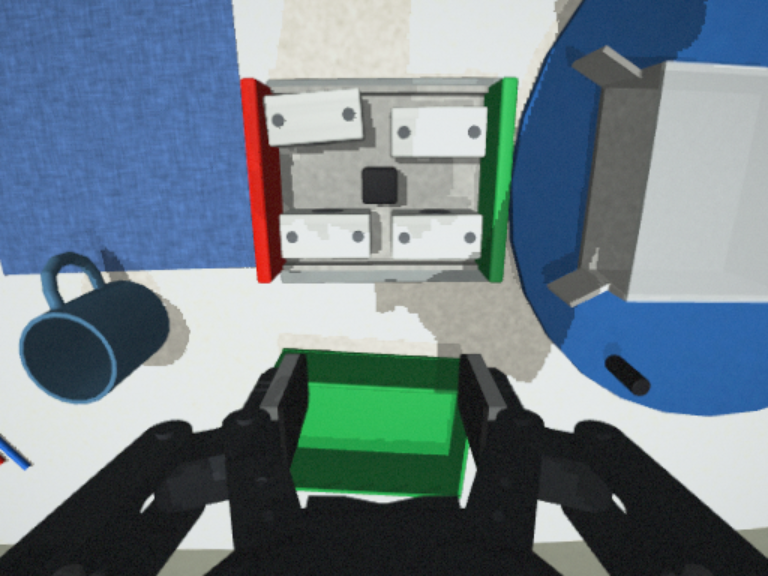

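Run:
```python
from h import *
im=read_camera('wrist'); cv2.imwrite("pics/v2.png",cv2.resize(im[40:200,150:350],None,fx=4,fy=4,interpolation=cv2.INTER_CUBIC)[:600])
s=read_camera('side');cv2.imwrite("pics/v_side.png",cv2.resize(s[160:280,220:400],None,fx=4,fy=4,interpolation=cv2.INTER_CUBIC))
s=read_camera('scene');cv2.imwrite("pics/v_scene.png",cv2.resize(s[140:230,150:270],None,fx=6,fy=6,interpolation=cv2.INTER_CUBIC))
```

```text
(no output)
```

View pics/v2.png

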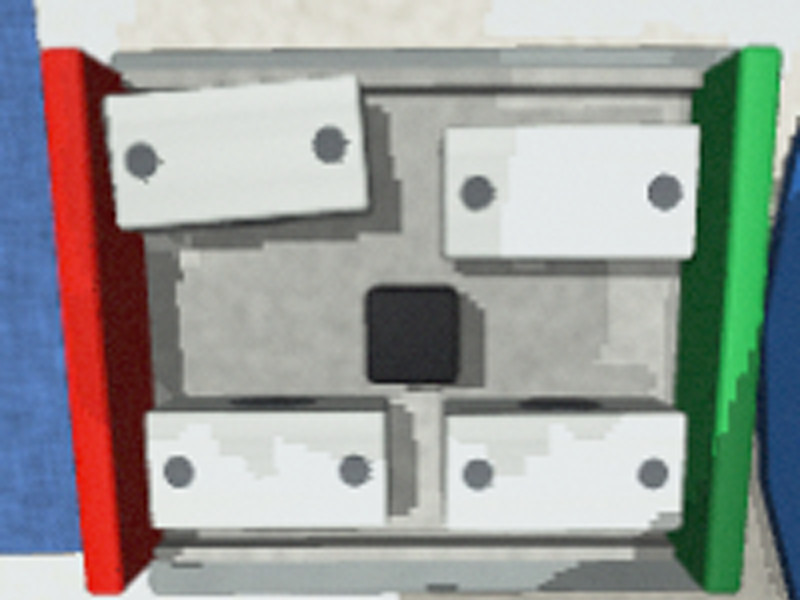

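View pics/v_side.png

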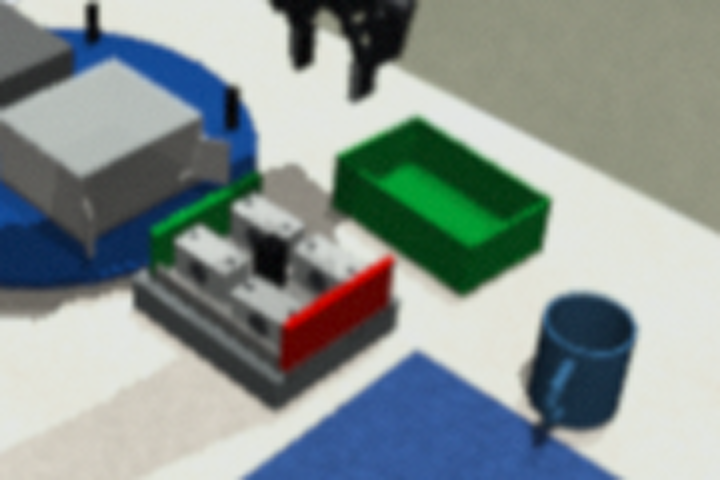

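View pics/v_scene.png

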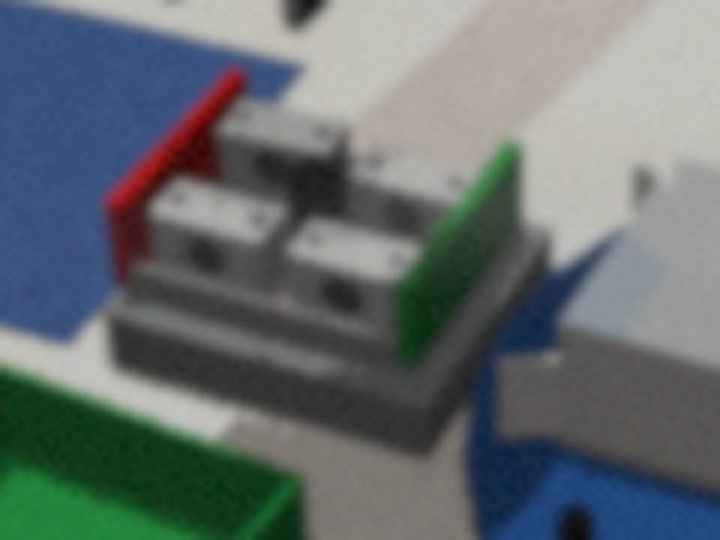

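Run:
```python
from h import *
k=np.load('k_v.npy',allow_pickle=True).item()
g=lambda p,z: (onz(k,(p[0]/4+150,p[1]/4+40),z)*1000)[:2]
def rep(n,L,z):
    P=np.array([g(p,z) for p in L]); e=[np.linalg.norm(P[i]-P[(i+1)%4]) for i in range(4)]
    print(n,z,np.round(P,1).tolist(),np.round(e,1),P.mean(0).round(1))
for z in(.08,.09,.1): rep('B',[(105,98),(357,77),(369,211),(119,231)],z)
rep('D',[(444,126),(698,126),(694,257),(445,258)],.08)
rep('A',[(147,411),(387,411),(386,527),(148,527)],.08)
rep('C',[(444,411),(685,411),(684,526),(447,527)],.08)
print('red',[g(p,.091).round(1) for p in [(42,50),(77,50),(122,593),(90,593)]])
print('green',[g(p,.091).round(1) for p in [(745,48),(780,48),(738,592),(708,592)]])
rep('handle',[(367,287),(458,287),(459,382),(367,383)],.093)
```

```text
B 0.08 [[514.5, -176.6], [512.1, -118.5], [541.4, -117.0], [543.9, -176.2]] [58.2 29.3 59.3 29.4] [ 528.  -147.1]
B 0.09 [[515.9, -174.1], [513.6, -118.0], [541.8, -116.5], [544.2, -173.7]] [56.1 28.3 57.2 28.4] [ 528.9 -145.6]
B 0.1 [[517.2, -171.5], [515.0, -117.6], [542.2, -116.1], [544.5, -171.2]] [54.  27.2 55.1 27.3] [ 529.8 -144.1]
D 0.08 [[523.2, -98.9], [524.6, -40.3], [553.8, -40.2], [552.5, -99.4]] [58.7 29.2 59.2 29.3] [538.5 -69.7]
A 0.08 [[586.4, -173.6], [588.3, -114.4], [617.5, -115.8], [615.7, -176.2]] [59.2 29.2 60.5 29.3] [ 602. -145.]
C 0.08 [[588.7, -100.4], [590.3, -41.0], [619.3, -40.2], [617.9, -100.3]] [59.4 29.1 60.2 29.2] [604.  -70.5]
red [array([ 505.6, -186.8]), array([ 505.9, -179. ]), array([ 629.7, -181.6]), array([ 629.5, -189.6])]
green [array([509.8, -33. ]), array([509.9, -25.3]), array([633.9, -28.6]), array([633.7, -36.1])]
handle 0.093 [[558.4, -117.5], [559.0, -96.8], [580.4, -97.0], [580.0, -118.4]] [20.7 21.4 21.4 21.6] [ 569.5 -107.5]
```

Request:
{"method": "move_arm", "body": {"steps": [{"fingers": 42,"translation": [-30,-0.4,0],"turn": 0},{"fingers": 42,"translation": [-29.4,-0.3,-30],"turn": 0},{"fingers": 42,"translation": [0,0,-45],"turn": 0},{"fingers": 42,"translation": [0,0,-30],"turn": 0},{"fingers": 42,"translation": [0,0,0],"turn": 0}], "newtons": 110}}

```text
t: 32.58
eef_pos: [0.568, -0.107, 0.111]
tool_rot: [-0.002, 0.716, 0.698, -0.002]
contact_force: [1.2, 0.3, 0.6]
gripper_width: 0.491
```

```bash
python3 look.py w
```

```text
32.58 [ 568. -107.  111.] [-0.0017  0.7163  0.6978 -0.0016] [1.2 0.3 0.6] 41.9 q7 1.77
```

View pics/w.png

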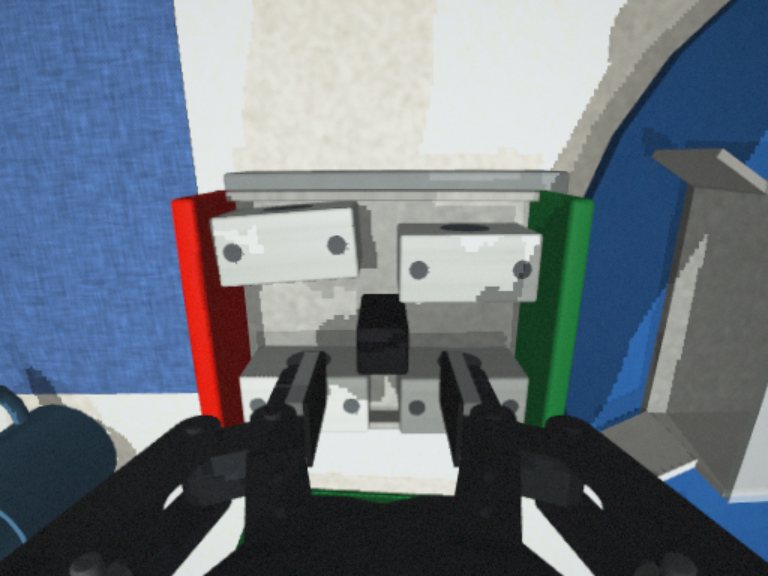

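Request:
{"method": "move_arm", "body": {"steps": [{"fingers": 42,"translation": [0,0,-25],"turn": 0},{"fingers": 42,"translation": [0,0,-23],"turn": 0},{"fingers": 42,"translation": [0,0,0],"turn": 0},{"fingers": 10,"translation": [0,0,0],"turn": 0},{"fingers": 10,"translation": [0,0,0],"turn": 0},{"fingers": 10,"translation": [0,0,0],"turn": 0},{"fingers": 10,"translation": [0,0,0],"turn": 0}]}}

```text
t: 33.5
eef_pos: [0.5711, -0.1076, 0.067]
tool_rot: [0.001, 0.716, 0.698, 0.001]
contact_force: [-1.7, -0.4, 6.6]
gripper_width: 0.237
```

```bash
python3 look.py x
```

```text
33.5 [ 571.1 -107.6   67. ] [0.0011 0.7163 0.6978 0.0011] [-1.7 -0.4  6.6] 20.3 q7 1.8
```

View pics/x.png

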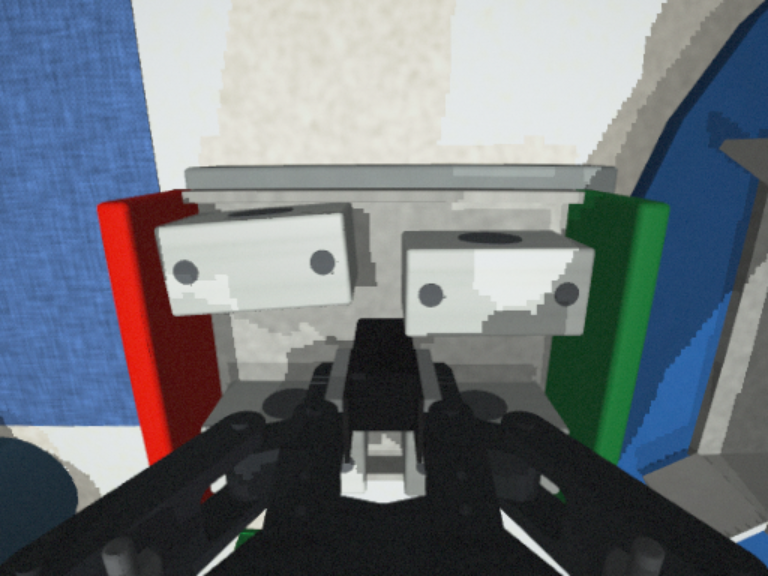

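Request:
{"method": "move_arm", "body": {"steps": [{"fingers": 10,"translation": [0,0,5],"turn": 0},{"fingers": 10,"translation": [0,0,7],"turn": 0},{"fingers": 10,"translation": [0,0,0],"turn": 0}]}}

```text
t: 33.92
eef_pos: [0.5698, -0.1074, 0.0772]
tool_rot: [0.0, 0.716, 0.698, 0.0]
contact_force: [0.3, 0.3, -8.5]
gripper_width: 0.233
```

```bash
python3 look.py y
python3 - <<'E'
from h import *
s=read_camera('side');cv2.imwrite("pics/y_side.png",cv2.resize(s[160:280,220:400],None,fx=4,fy=4,interpolation=cv2.INTER_CUBIC))
E
```

```text
33.92 [ 569.8 -107.4   77.2] [2.000e-04 7.162e-01 6.979e-01 1.000e-04] [ 0.3  0.3 -8.5] 19.9 q7 1.79
```

View pics/y_side.png

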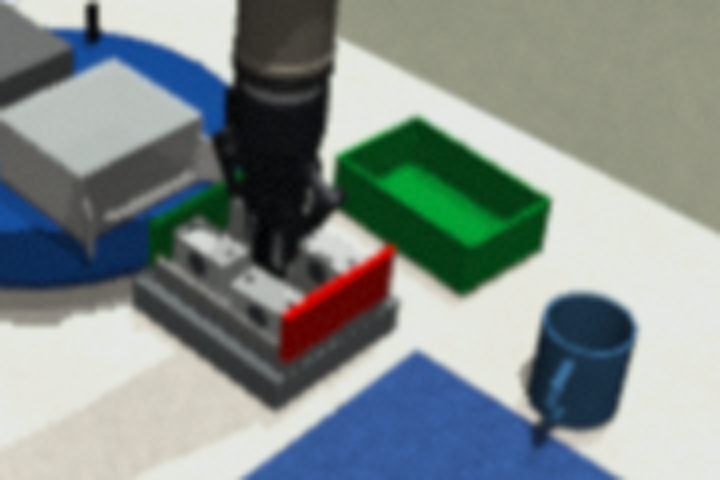

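Request:
{"method": "move_arm", "body": {"steps": [{"fingers": 10,"translation": [0,0,0],"turn": -0.08},{"fingers": 10,"translation": [0,0,0],"turn": -0.12},{"fingers": 10,"translation": [0,0,0],"turn": -0.15},{"fingers": 10,"translation": [0,0,0],"turn": -0.15},{"fingers": 10,"translation": [0,0,0],"turn": -0.15},{"fingers": 10,"translation": [0,0,0],"turn": -0.15},{"fingers": 10,"translation": [0,0,0],"turn": -0.15},{"fingers": 10,"translation": [0,0,0],"turn": -0.15},{"fingers": 10,"translation": [0,0,0],"turn": -0.15},{"fingers": 10,"translation": [0,0,0],"turn": -0.15}]}}

```text
t: 35.28
eef_pos: [0.5695, -0.1069, 0.0765]
tool_rot: [-0.0, 0.998, 0.07, -0.0]
contact_force: [-0.6, -0.3, -8.9]
gripper_width: 0.235
```

Request:
{"method": "move_arm", "body": {"steps": [{"fingers": 10,"translation": [0,0,0],"turn": -0.15},{"fingers": 10,"translation": [0,0,0],"turn": -0.15},{"fingers": 10,"translation": [0,0,0],"turn": -0.15},{"fingers": 10,"translation": [0,0,0],"turn": -0.15},{"fingers": 10,"translation": [0,0,0],"turn": -0.15},{"fingers": 10,"translation": [0,0,0],"turn": -0.15},{"fingers": 10,"translation": [0,0,0],"turn": -0.15},{"fingers": 10,"translation": [0,0,0],"turn": -0.15},{"fingers": 10,"translation": [0,0,0],"turn": -0.15},{"fingers": 10,"translation": [0,0,0],"turn": -0.15}]}}

```text
t: 36.52
eef_pos: [0.5697, -0.1064, 0.0763]
tool_rot: [-0.0, 0.778, -0.628, -0.001]
contact_force: [-0.5, 1.0, -8.0]
gripper_width: 0.234
```

Request:
{"method": "move_arm", "body": {"steps": [{"fingers": 10,"translation": [0,0,0],"turn": -0.15},{"fingers": 10,"translation": [0,0,0],"turn": -0.0916},{"fingers": 10,"translation": [0,0,0],"turn": 0},{"fingers": 10,"translation": [0,0,0],"turn": 0}]}}

```text
t: 37.02
eef_pos: [0.5698, -0.1069, 0.0766]
tool_rot: [0.0, -0.699, 0.715, 0.0]
contact_force: [-0.2, -0.7, -8.6]
gripper_width: 0.236
```

```bash
python3 look.py z
```

```text
37.02 [ 569.8 -106.9   76.6] [ 0.000e+00 -6.988e-01  7.153e-01  3.000e-04] [-0.2 -0.7 -8.6] 20.1 q7 -0.73
```

View pics/z.png

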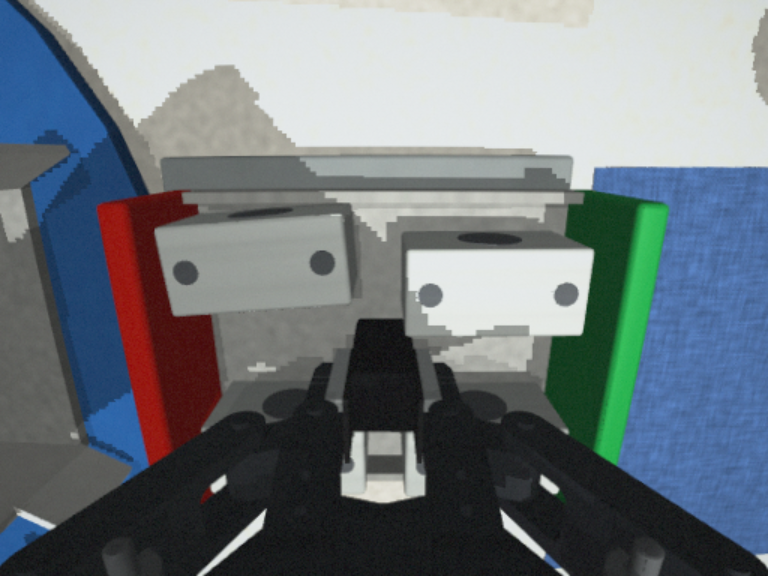

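Request:
{"method": "move_arm", "body": {"steps": [{"fingers": 10,"translation": [2,0,0],"turn": 0.003},{"fingers": 10,"translation": [2.5,0,0],"turn": 0},{"fingers": 10,"translation": [0,0,-5],"turn": 0},{"fingers": 10,"translation": [0,0,-4],"turn": 0},{"fingers": 10,"translation": [0,0,-2],"turn": 0},{"fingers": 10,"translation": [0,0,0],"turn": 0}]}}

```text
t: 37.83
eef_pos: [0.5742, -0.1073, 0.067]
tool_rot: [0.001, -0.699, 0.715, 0.001]
contact_force: [-4.9, 3.6, 7.3]
gripper_width: 0.235
```

Set down. Next I'll release, rise and look from above.

Request:
{"method": "move_arm", "body": {"steps": [{"fingers": 38,"translation": [0,0,1],"turn": 0},{"fingers": 42,"translation": [0,0,0],"turn": 0},{"fingers": 42,"translation": [0,0,15],"turn": 0},{"fingers": 42,"translation": [0,0,45],"turn": 0},{"fingers": 42,"translation": [-20,10,55],"turn": 0},{"fingers": 70,"translation": [-30,30,55],"turn": 0},{"fingers": 70,"translation": [-30,35,40],"turn": 0},{"fingers": 70,"translation": [0,0,0],"turn": 0},{"fingers": 70,"translation": [0,0,0],"turn": 0}]}}

```text
t: 38.95
eef_pos: [0.4974, -0.0352, 0.2719]
tool_rot: [0.001, -0.699, 0.715, -0.0]
contact_force: [0.2, -0.8, -0.0]
gripper_width: 0.818
```

```bash
python3 look.py aa
```

```text
38.95 [497.4 -35.2 271.9] [ 7.000e-04 -6.993e-01  7.148e-01 -1.000e-04] [ 0.2 -0.8 -0. ] 69.9 q7 -1.08
```

View pics/aa.png

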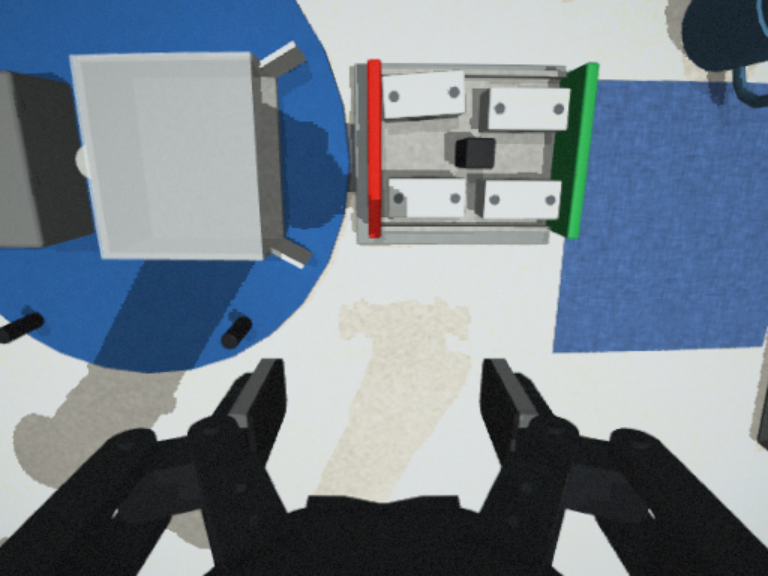

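Run:
```python
from h import *
im=cv2.imread('pics/aa.png')
cv2.imwrite('pics/aa1.png',cv2.resize(im[30:290,60:330],None,fx=2.3,fy=2.3,interpolation=cv2.INTER_CUBIC))
cv2.imwrite('pics/aa2.png',cv2.resize(im[40:270,335:615],None,fx=2.6,fy=2.6,interpolation=cv2.INTER_CUBIC))
```

```text
(no output)
```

View pics/aa1.png

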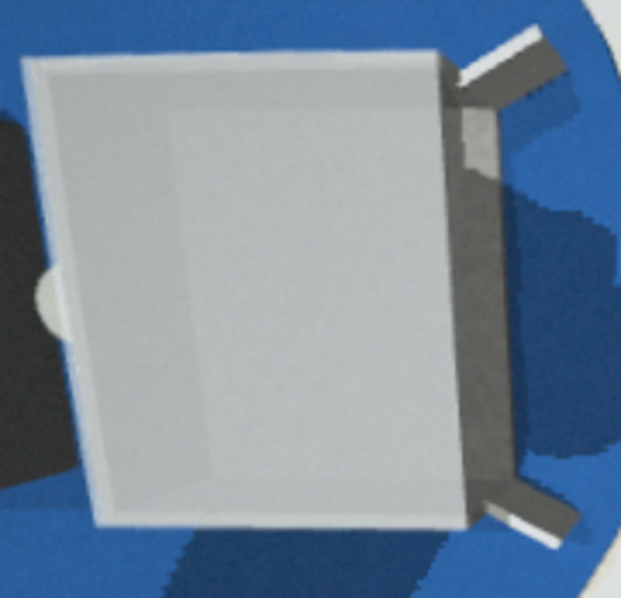

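View pics/aa2.png

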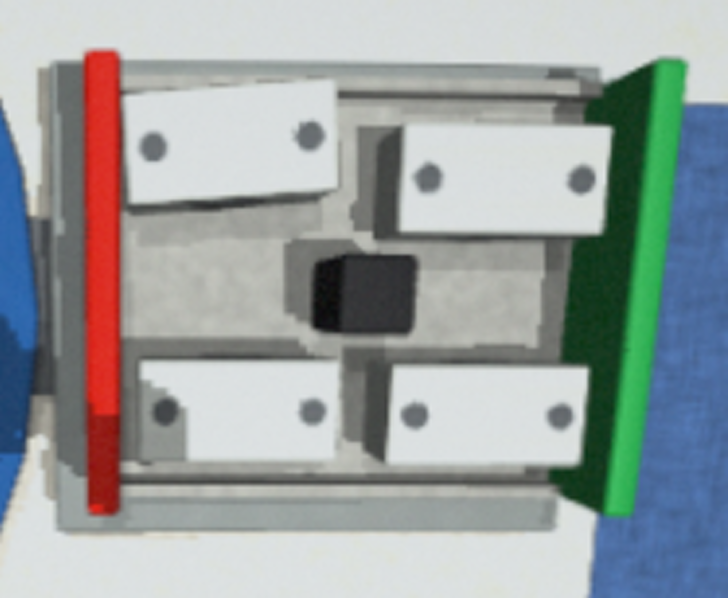

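```bash
python3 - <<'E'
from h import *
k=np.load('k_aa.npy',allow_pickle=True).item()
def g1(p,z): return (onz(k,((p[0]/2.3+60)/1.5,(p[1]/2.3+30)/1.5),z)*1000)[:2]
def g2(p,z): return (onz(k,((p[0]/2.6+335)/1.5,(p[1]/2.6+40)/1.5),z)*1000)[:2]
ang=lambda a,b:np.degrees(np.arctan2(b[1]-a[1],b[0]-a[0]))
S=[g1(p,.105) for p in [(23,60),(437,52),(468,528),(98,526)]]
print('roof',np.round(S,1),'long',ang(S[1],S[0]),ang(S[2],S[3]),'short',ang(S[3],S[0])+90,ang(S[2],S[1])+90, 'center',np.mean(S,0))
F=[g1(p,.036) for p in [(497,108),(516,478)]];print('floor front',np.round(F,1),ang(F[1],F[0])+90,np.mean(F,0))
L=[g2(p,.036) for p in [(53,62),(600,68),(555,529),(58,530)]]
print('ledge',np.round(L,1),ang(L[1],L[0]),ang(L[2],L[3]),ang(L[3],L[0])+90)
R=[g2(p,.091) for p in [(85,53),(119,53),(117,513),(88,513)]];print('red',np.round(R,1),np.mean(R,0),ang(R[3],R[0])+90,ang(R[2],R[1])+90)
G=[g2(p,.091) for p in [(657,60),(687,60),(632,515),(604,513)]];print('green',np.round(G,1),np.mean(G,0),ang(G[3],G[0])+90,ang(G[2],G[1])+90)
print('tray ang',ang(np.mean(G,0),np.mean(R,0)),(np.mean(R,0)+np.mean(G,0))/2)
A=g1(((40-60)*2.3,(316-30)*2.3),.075);B=g1(((245-60)*2.3,(323-30)*2.3),.075);
print('pegs',A,B,ang(B,A),np.linalg.norm(A-B))
E
python3 - <<'E'
import cv2
im=cv2.imread('pics/aa.png');cv2.imwrite('pics/aa3.png',cv2.resize(im[290:370,0:270],None,fx=2.9,fy=2.9,interpolation=cv2.INTER_CUBIC))
E
```

```text
roof [[648.4 173.1]
 [644.1  48.8]
 [503.5  53.2]
 [507.3 177.6]] long 88.04441569511494 88.281345204424 short 88.19467559215018 88.20838657633612 center [575.82201066 113.20656654]
floor front [[640.8  48.4]
 [507.6  52.6]] 88.2072980515366 [574.19994448  50.48678051]
ledge [[ 648.8  -16.9]
 [ 645.  -188.8]
 [ 497.6 -186.5]
 [ 500.6  -13. ]] 88.73845679099139 89.02239223480271 88.49177200088214
red [[639.9 -28.5]
 [639.6 -37.6]
 [515.9 -34.2]
 [516.1 -25.7]] [577.85836106 -31.51038915] 88.67035951713962 88.44890632854808
green [[ 636.6 -182.3]
 [ 636.7 -190.6]
 [ 512.5 -187.8]
 [ 513.2 -179.2]] [ 574.76719096 -184.98790564] 88.57880694058048 88.72725906589524
tray ang 88.84616938066652 [ 576.31277601 -108.2491474 ]
pegs [450.80741317 268.33945509] [441.27374403  83.98522015] 87.0396511603655 184.6005817619297
```

View pics/aa3.png

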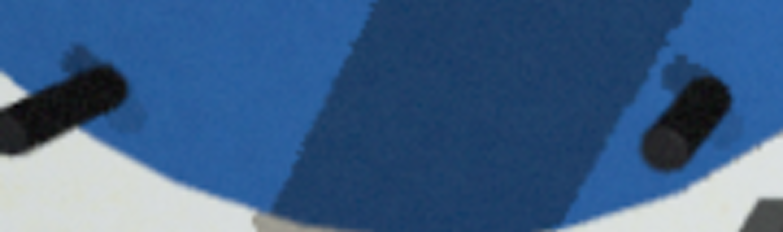

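Request:
{"method": "move_arm", "body": {"steps": [{"fingers": 30,"translation": [26,-50,-20],"turn": 0},{"fingers": 30,"translation": [26,-50,-40],"turn": 0},{"fingers": 30,"translation": [25.4,-49.8,-50],"turn": 0},{"fingers": 30,"translation": [0,0,-40],"turn": 0},{"fingers": 30,"translation": [0,0,0],"turn": 0},{"fingers": 30,"translation": [0,0,0],"turn": 0}], "newtons": 50}}

```text
t: 39.75
eef_pos: [0.5664, -0.1702, 0.1362]
tool_rot: [-0.0, -0.698, 0.716, -0.001]
contact_force: [-0.1, 0.5, -0.3]
gripper_width: 0.349
```

```bash
python3 look.py ab
```

```text
39.75 [ 566.4 -170.2  136.2] [-4.000e-04 -6.982e-01  7.159e-01 -9.000e-04] [-0.1  0.5 -0.3] 29.8 q7 -0.76
```

View pics/ab.png

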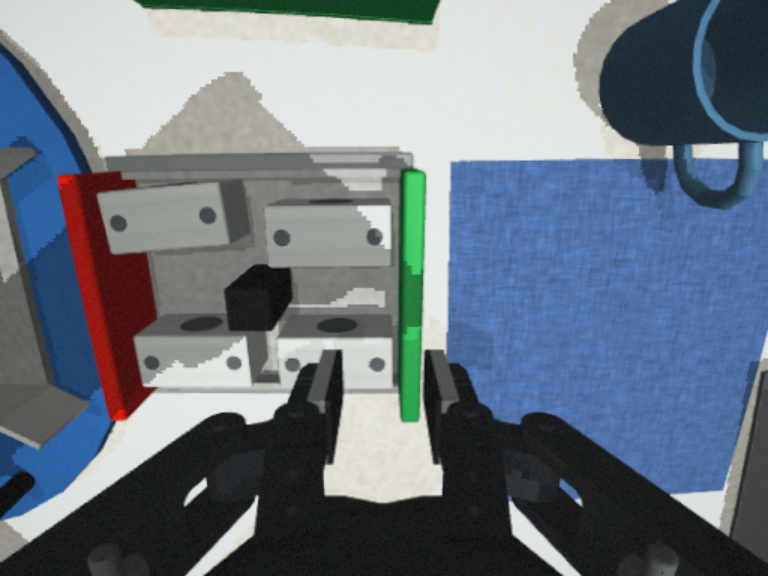

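Run:
```python
from h import *
k=np.load('k_ab.npy',allow_pickle=True).item()
g=lambda p,z: (onz(k,(p[0]/1.5,p[1]/1.5),z)*1000)[:2]
P=[g(p,.091) for p in [(402,171),(425,171),(420,420),(402,420)]];print(np.round(P,1),np.mean(P,0))
P=[g(p,.08) for p in [(390,266),(392,341)]];print(P)
```

```text
[[ 637.4 -181.2]
 [ 637.2 -191. ]
 [ 514.1 -189.1]
 [ 514.4 -179.8]] [ 575.76769927 -185.26447413]
[array([ 593.03539794, -175.37215588]), array([ 553.78792435, -175.63510981])]
```

Request:
{"method": "move_arm", "body": {"steps": [{"fingers": 30,"translation": [8,-15,0],"turn": 0},{"fingers": 30,"translation": [0,0,0],"turn": 0},{"fingers": 30,"translation": [0,0,-25],"turn": 0},{"fingers": 30,"translation": [0,0,-25],"turn": 0},{"fingers": 30,"translation": [0,0,-23],"turn": 0},{"fingers": 30,"translation": [0,0,0],"turn": 0}]}}

```text
t: 40.55
eef_pos: [0.5735, -0.1825, 0.061]
tool_rot: [-0.001, -0.699, 0.715, 0.001]
contact_force: [-0.2, -0.5, -0.4]
gripper_width: 0.352
```

Request:
{"method": "move_arm", "body": {"steps": [{"fingers": 30,"translation": [0,-2.5,2],"turn": 0},{"fingers": 30,"translation": [0,0,0],"turn": 0},{"fingers": 0,"translation": [0,0,0],"turn": 0},{"fingers": 0,"translation": [0,0,0],"turn": 0},{"fingers": 0,"translation": [0,0,0],"turn": 0},{"fingers": 0,"translation": [0,0,0],"turn": 0}]}}

```text
t: 41.3
eef_pos: [0.5748, -0.1856, 0.0648]
tool_rot: [0.0, -0.699, 0.715, -0.0]
contact_force: [-1.0, 1.4, 6.1]
gripper_width: 0.109
```

Request:
{"method": "move_arm", "body": {"steps": [{"fingers": 0,"translation": [-1.5,5,0],"turn": 0},{"fingers": 0,"translation": [-1.3,10,0],"turn": 0},{"fingers": 0,"translation": [0.3,12,0],"turn": 0},{"fingers": 0,"translation": [0.3,12,0],"turn": 0},{"fingers": 0,"translation": [0.3,12,0],"turn": 0},{"fingers": 0,"translation": [0.3,12,0],"turn": 0},{"fingers": 0,"translation": [0,0,0],"turn": 0}]}}

```text
t: 42.18
eef_pos: [0.573, -0.1235, 0.0648]
tool_rot: [-0.0, -0.699, 0.715, -0.001]
contact_force: [-1.1, -1.9, 6.5]
gripper_width: 0.105
```

```bash
python3 look.py ac
```

```text
42.17 [ 573.  -123.5   64.8] [-3.000e-04 -6.991e-01  7.151e-01 -1.100e-03] [-1.1 -1.9  6.5] 9.0 q7 -0.77
```

View pics/ac.png

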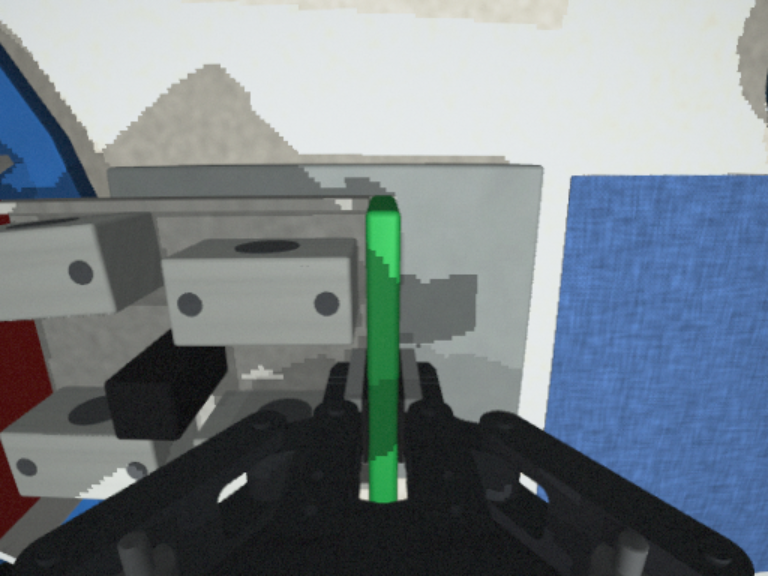

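Request:
{"method": "move_arm", "body": {"steps": [{"fingers": 0,"translation": [0.2,8,0],"turn": 0},{"fingers": 0,"translation": [0.2,8,0],"turn": 0},{"fingers": 0,"translation": [0.2,8,0],"turn": 0},{"fingers": 0,"translation": [0.2,8,0],"turn": 0},{"fingers": 0,"translation": [0.2,8,0],"turn": 0}]}}

```text
t: 42.85
eef_pos: [0.5738, -0.0854, 0.0648]
tool_rot: [-0.001, -0.698, 0.716, -0.002]
contact_force: [-0.6, -6.7, 3.4]
gripper_width: 0.11
```

Run:
```python
from h import *
o=get_obs();print(o['t'],o['eef_pos'],o['contact_force'],o['torque'])
s=read_camera('scene');cv2.imwrite("pics/ad_scene.png",cv2.resize(s[130:260,150:400],None,fx=3,fy=3,interpolation=cv2.INTER_CUBIC))
s=read_camera('side');cv2.imwrite("pics/ad_side.png",cv2.resize(s[140:280,160:380],None,fx=3,fy=3,interpolation=cv2.INTER_CUBIC))
```

```text
42.85 [ 0.57380636 -0.08539443  0.06484212] [-0.64537161 -6.73438179  3.38580548] [-1.21549218  0.06731356 -0.00175381]
```

View pics/ad_scene.png

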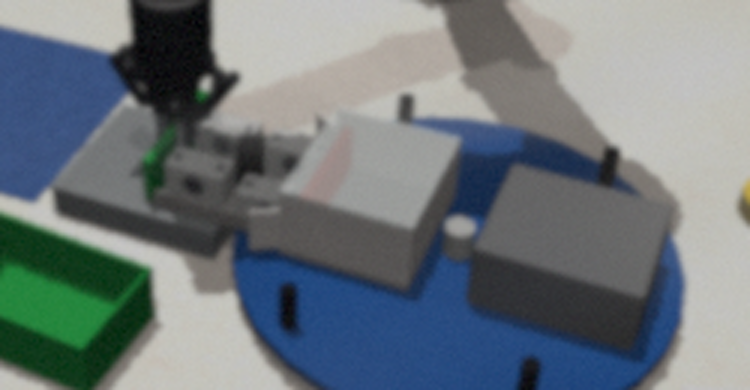

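View pics/ad_side.png

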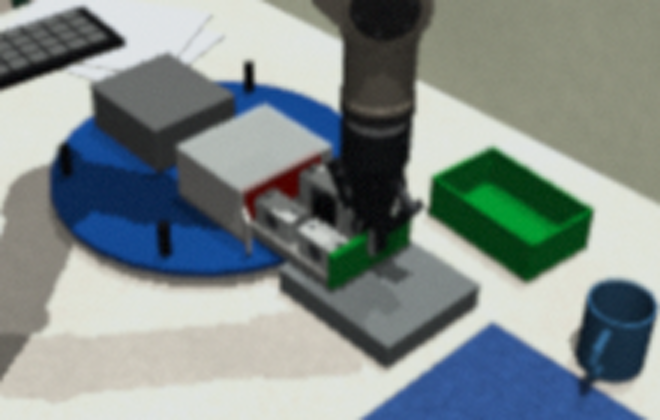

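Request:
{"method": "move_arm", "body": {"steps": [{"fingers": 0,"translation": [0.2,9,0],"turn": 0},{"fingers": 0,"translation": [0.2,9,0],"turn": 0},{"fingers": 0,"translation": [0.2,9,0],"turn": 0},{"fingers": 0,"translation": [0.2,9,0],"turn": 0},{"fingers": 0,"translation": [0.2,9,0],"turn": 0}]}}

```text
t: 43.58
eef_pos: [0.5748, -0.0404, 0.0648]
tool_rot: [-0.001, -0.698, 0.716, -0.002]
contact_force: [-0.0, -6.2, 3.6]
gripper_width: 0.104
```

Request:
{"method": "move_arm", "body": {"steps": [{"fingers": 0,"translation": [0.2,9,0],"turn": 0},{"fingers": 0,"translation": [0.2,9,0],"turn": 0},{"fingers": 0,"translation": [0.2,9,0],"turn": 0},{"fingers": 0,"translation": [0.2,9,0],"turn": 0},{"fingers": 0,"translation": [0,0,0],"turn": 0}]}}

```text
t: 44.2
eef_pos: [0.5758, -0.0028, 0.0646]
tool_rot: [-0.0, -0.699, 0.715, -0.001]
contact_force: [0.2, -3.4, 3.9]
gripper_width: 0.103
```

Request:
{"method": "move_arm", "body": {"steps": [{"fingers": 0,"translation": [0.2,6,0],"turn": 0},{"fingers": 0,"translation": [0.1,3,0],"turn": 0},{"fingers": 0,"translation": [0,2,0],"turn": 0},{"fingers": 0,"translation": [0,1,0],"turn": 0}]}}

```text
t: 44.7
eef_pos: [0.576, 0.0075, 0.0648]
tool_rot: [-0.001, -0.698, 0.716, -0.002]
contact_force: [0.1, -7.0, 4.5]
gripper_width: 0.108
```

Request:
{"method": "move_arm", "body": {"steps": [{"fingers": 0,"translation": [0,1,0],"turn": 0},{"fingers": 0,"translation": [0,1,0],"turn": 0}]}}

```text
t: 44.95
eef_pos: [0.576, 0.0093, 0.0648]
tool_rot: [-0.001, -0.698, 0.716, -0.002]
contact_force: [-1.1, -7.5, 4.7]
gripper_width: 0.109
```

Request:
{"method": "move_arm", "body": {"steps": [{"fingers": 0,"translation": [0,1,0],"turn": 0},{"fingers": 0,"translation": [0,1,0],"turn": 0}]}}

```text
t: 45.2
eef_pos: [0.5761, 0.0113, 0.0648]
tool_rot: [-0.001, -0.698, 0.716, -0.002]
contact_force: [0.8, -8.2, 5.0]
gripper_width: 0.103
```

Request:
{"method": "move_arm", "body": {"steps": [{"fingers": 0,"translation": [0,1,0],"turn": 0},{"fingers": 0,"translation": [0,0.5,0],"turn": 0}]}}

```text
t: 45.45
eef_pos: [0.576, 0.0128, 0.0648]
tool_rot: [-0.001, -0.698, 0.716, -0.002]
contact_force: [-0.4, -7.1, 4.9]
gripper_width: 0.107
```

Request:
{"method": "move_arm", "body": {"steps": [{"fingers": 0,"translation": [0,1,0],"turn": 0},{"fingers": 0,"translation": [0,1,0],"turn": 0}]}}

```text
t: 45.7
eef_pos: [0.5757, 0.0132, 0.0648]
tool_rot: [-0.002, -0.698, 0.716, -0.003]
contact_force: [-1.7, -12.4, 4.2]
gripper_width: 0.104
```

Request:
{"method": "move_arm", "body": {"steps": [{"fingers": 0,"translation": [0,1,0],"turn": 0},{"fingers": 0,"translation": [0,1,0],"turn": 0}]}}

```text
t: 45.95
eef_pos: [0.5755, 0.0134, 0.0648]
tool_rot: [-0.002, -0.697, 0.717, -0.004]
contact_force: [-0.3, -16.7, 1.3]
gripper_width: 0.108
```

Request:
{"method": "move_arm", "body": {"steps": [{"fingers": 0,"translation": [0,-2.5,0],"turn": 0},{"fingers": 14,"translation": [0,0,0],"turn": 0},{"fingers": 26,"translation": [0,0,0],"turn": 0},{"fingers": 28,"translation": [0,0,0],"turn": 0},{"fingers": 28,"translation": [0,0,25],"turn": 0},{"fingers": 28,"translation": [0,0,45],"turn": 0},{"fingers": 28,"translation": [-20,-5,50],"turn": 0},{"fingers": 50,"translation": [-30,-5,50],"turn": 0},{"fingers": 50,"translation": [-32,-5,40],"turn": 0},{"fingers": 50,"translation": [0,0,0],"turn": 0}]}}

```text
t: 47.2
eef_pos: [0.4936, 0.0031, 0.2757]
tool_rot: [0.002, -0.7, 0.714, 0.0]
contact_force: [0.4, 0.5, -0.6]
gripper_width: 0.587
```

Request:
{"method": "move_arm", "body": {"steps": [{"fingers": 70,"translation": [0,0,0],"turn": 0},{"fingers": 70,"translation": [0,0,0],"turn": 0}]}}

```text
t: 47.45
eef_pos: [0.4939, 0.0024, 0.2732]
tool_rot: [-0.001, -0.699, 0.715, -0.0]
contact_force: [-0.2, 0.9, -0.8]
gripper_width: 0.825
```

```bash
python3 look.py ae
python3 - <<'E'
from h import *
im=cv2.imread('pics/ae.png')
cv2.imwrite('pics/ae1.png',cv2.resize(im[20:280,60:400],None,fx=2.3,fy=2.3,interpolation=cv2.INTER_CUBIC))
E
```

```text
47.45 [493.9   2.4 273.2] [-9.000e-04 -6.992e-01  7.149e-01 -1.000e-04] [-0.2  0.9 -0.8] 70.5 q7 -1.22
```

View pics/ae.png

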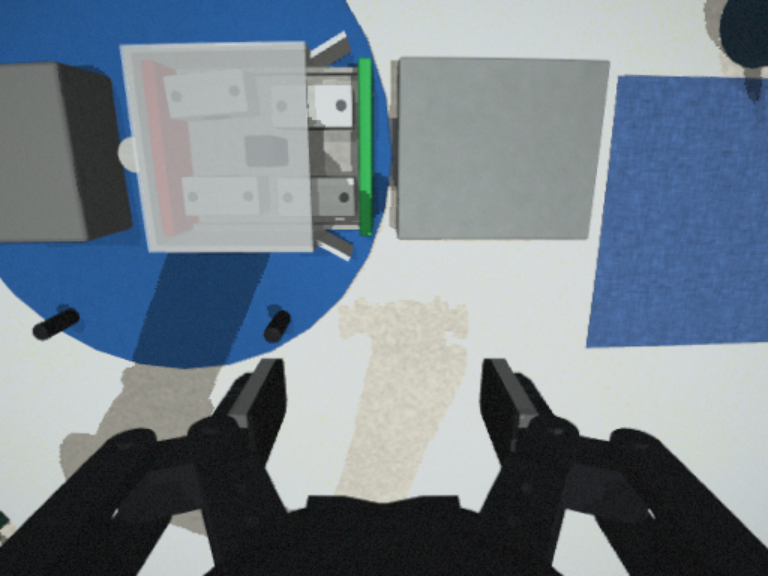

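View pics/ae1.png

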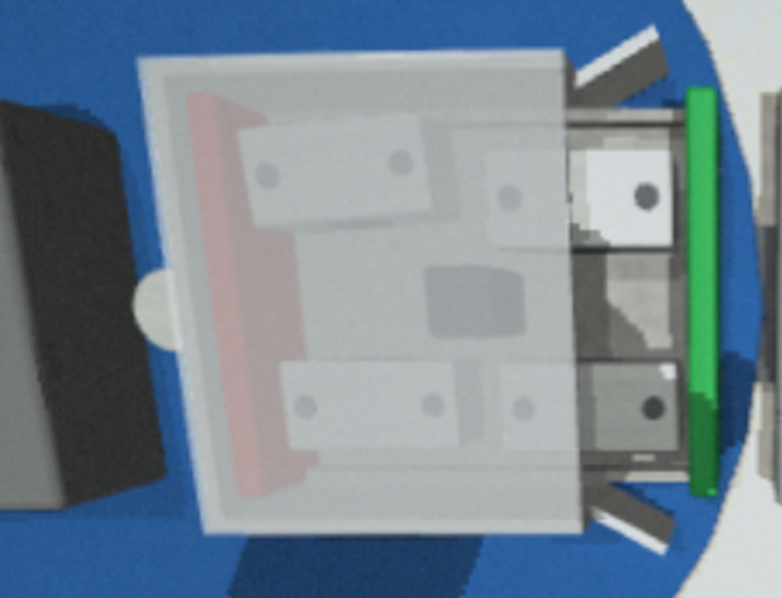

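```bash
cat > fin.py <<'E'
from h import *
import sys
n,S_,F_,L_,G_=None,None,None,None,None
E
python3 - <<'E'
from h import *
k=np.load('k_ae.npy',allow_pickle=True).item()
def g1(p,z): return (onz(k,((p[0]/2.3+60)/1.5,(p[1]/2.3+20)/1.5),z)*1000)[:2]
def g(p,z): return (onz(k,(p[0]/1.5,p[1]/1.5),z)*1000)[:2]
ang=lambda a,b:np.degrees(np.arctan2(b[1]-a[1],b[0]-a[0]))
S=[g1(p,.105) for p in [(138,60),(562,51),(582,533),(205,534)]]
print('roof',np.round(S,1),'long',ang(S[1],S[0]),ang(S[2],S[3]),'short',ang(S[3],S[0])+90,ang(S[2],S[1])+90, 'center',np.mean(S,0))
G=[g1(p,.091) for p in [(687,88),(716,88),(718,495),(692,495)]];print('green',np.round(G,1),np.mean(G,0),ang(G[3],G[0])+90,ang(G[2],G[1])+90)
L=[g(p,.036) for p in [(401,57),(609,62),(588,239),(397,239)]]
print('ledge',np.round(L,1),ang(L[1],L[0]),ang(L[2],L[3]),ang(L[3],L[0])+90,ang(L[2],L[1])+90)
mo=(S[1]+S[2])/2; gc=np.mean(G,0)
print('panel centre beyond mouth',mo-gc)
E
python3 - <<'E'
import cv2
im=cv2.imread('pics/ae.png')
cv2.imwrite('pics/ae2.png',cv2.resize(im[290:360,20:310],None,fx=2.7,fy=2.7,interpolation=cv2.INTER_CUBIC))
cv2.imwrite('pics/ae3.png',cv2.resize(im[40:260,380:630],None,fx=2.7,fy=2.7,interpolation=cv2.INTER_CUBIC))
E
```

```text
roof [[648.6 174.1]
 [645.4  49.6]
 [504.5  53. ]
 [507.4 177.5]] long 88.52768221709285 88.70490118993857 short 88.60042062365768 88.61901529465138 center [576.49676598 113.53951048]
green [[637.6  14.8]
 [637.4   6. ]
 [513.5   8.9]
 [513.7  17.6]] [575.53537584  11.83698534] 88.68442660496024 88.66843956156211
ledge [[ 649.2  -17. ]
 [ 644.4 -188.4]
 [ 496.7 -186.4]
 [ 499.9  -11.9]] 88.40149433812775 88.93155891000558 88.03068006234541 89.23815977954924
panel centre beyond mouth [-0.54279865 39.42933551]
```

View pics/ae2.png

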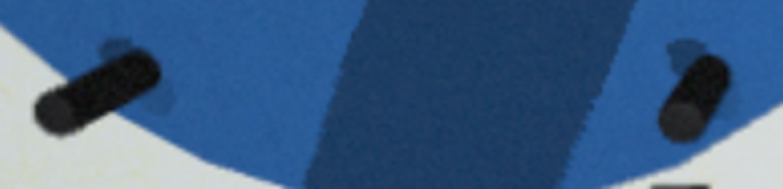

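View pics/ae3.png

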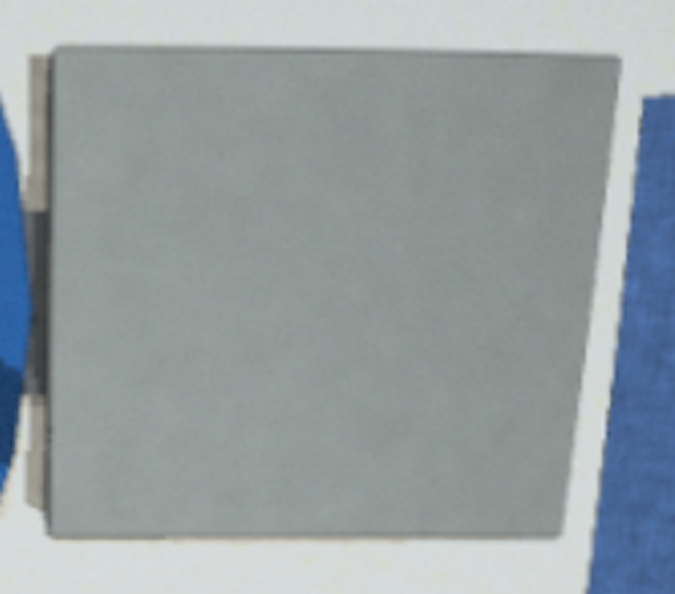

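Run:
```python
from h import *
k=np.load('k_ae.npy',allow_pickle=True).item()
def g3(p,z): return (onz(k,((p[0]/2.7+380)/1.5,(p[1]/2.7+40)/1.5),z)*1000)[:2]
def g2(p,z): return (onz(k,((p[0]/2.7+20)/1.5,(p[1]/2.7+290)/1.5),z)*1000)[:2]
ang=lambda a,b:np.degrees(np.arctan2(b[1]-a[1],b[0]-a[0]))
L=[g3(p,.036) for p in [(54,46),(621,58),(562,538),(50,538)]]
print('ledge',np.round(L,1),ang(L[1],L[0]),ang(L[2],L[3]),ang(L[3],L[0])+90,ang(L[2],L[1])+90,np.mean(L,0))
A=g2((58,111),.075);B=g2((681,121),.075);print(A,B,ang(B,A),np.linalg.norm(A-B))
for c in("scene","side"):
    s=read_camera(c);cv2.imwrite(f"pics/af_{c}.png",s)
```

```text
ledge [[ 649.2  -16.2]
 [ 644.8 -189.2]
 [ 496.4 -186.6]
 [ 499.7  -13.2]] 88.55326476065306 88.9320032700762 88.86761711637004 88.99500656547256 [ 572.53933508 -101.29393394]
[432.31940058 308.62803009] [425.43684027  98.93548863] 88.12010413390878 209.80546126688586
```

View pics/af_scene.png

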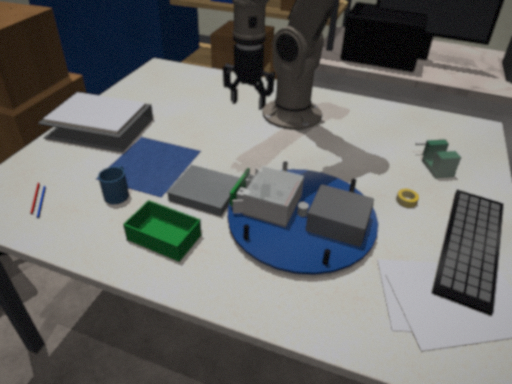

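View pics/af_side.png

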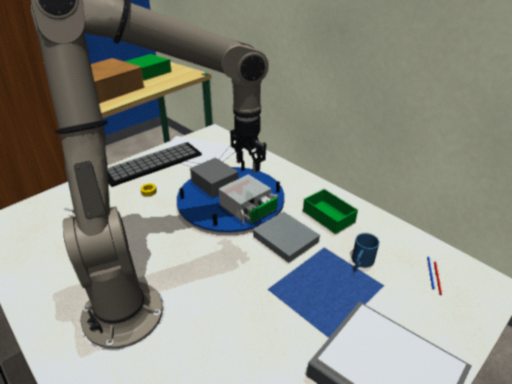

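Run:
```python
from h import *
o=get_obs();print(o['t'],o['joint_vel'].round(3)); print(hand_in())
```

```text
47.6 [-0.003 -0.006  0.01   0.     0.004  0.002 -0.002]
the job is handed in; nothing more can be done
None
```

The job is handed in at 47.6 s. The four blocks are in the tray, and the tray is back in its sleeve with the green end showing.

**What I did**
- I turned the carousel about 114° by one peg, until the sleeve faced the ledge, and drew the tray out by its red panel.
- I placed all four blocks in one layer, then lifted the tray by its handle and turned it 180°.
- I pushed it in by the green panel until the back stop was felt: 17 N, and no further travel.

**What the last checks showed**
- **Fully home:** the green panel's centre measures 39.4 mm beyond the mouth; 39 is nominal.
- **Squarely facing:** the sleeve roof and green panel point to about 88.6–88.7°, and the ledge to about 88.8°. The pegs alone read 88.1°, so the methods disagree by about 0.5°.
- **Blocks:** all four are flat in the tray and visible through the roof. One was found shifted about 8 mm and skewed about 4° after I had placed it. It still lay flat inside, so I left it.
- **Bystanders:** the mug, bin and tape look unmoved in the final pictures; I did not measure them again. The arm is clear of everything.

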